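Dry-stack two strips for a weighted glue-up

ROBOT

A 7-joint arm with a two-finger parallel gripper is mounted at the origin on the work surface. World frame = base frame: x ahead of the robot, y to its left, z up, the work surface at z = 0. Lengths are in m, angles in rad, forces in N, time in s.
With the tool pointing down it reaches from about 0.4 to 0.85 m from the base axis. Payload 6.9 kg.
Tool frame: the origin (TCP) lies where the fingers leave the gripper's body, on its centre line; the fingertips stand 73 mm ahead of it and the grasp point (between the pads) lies 54 mm ahead of it; z points along the fingers, y is the line along which they close (so a half turn about z gives the same grasp; the last joint's range is limited). The gripper opens to 85 mm and grips with 20 to 120 N. Pads are 22 mm wide; open, the fingers measure 114 mm over their backs; the gripper's body (76 mm by 85 mm) begins 54 mm behind the grasp point. The pads swing forward as they close: fully open they stand 13 mm farther back than shut.
Start: joints at [-1.095, 0.507, -0.238, 1.5, 0.126, 1.149, -0.155], TCP at [0.226, 0.583, 0.304] pointing down, gripper open.
Joint ranges: [-3.08, 3.08], [-0.24, 2.05], [-1.43, 1.35], [0, 2.5], [-1.52, 4.66], [0.17, 1.96], [-2.89, 2.89]. Speed limits (rad/s): [2.39, 2.39, 3.14, 3.14, 3.14, 3.14, 3.14].

INTERFACE

Orientations are given as a unit quaternion [w, x, y, z].
In Python, from workcell import manip gives the robot as it stands.
- The arm moves only by the tool arm_command, never from a script. Its argument "plan" is a list of rows, each a list of 7 numbers: the shift along the tool's x, y, z scaled (see below), then the turn, a rotation vector about the tool's x, y, z scaled (see below), then the closure, from 0 (fully open) to 1 (shut). In form: [[x, y, z, rx, ry, rz, grip], ...]. A call has 1 to 10 rows; each row shifts and turns the commanded pose from where the row before left it, along the tool's axes as they then stand; what a row does not reach is not made up. The controller multiplies each number of a shift by 5 cm and each number of a turn by 0.15 rad. A row lasts 1/10 s, in which the tool goes at most 50 mm and 8.59 degrees, less where a joint would pass 70% of its speed; a pose out of reach is approached as far as the arm can. A call with a number of a shift or a turn outside -1 to 1 is refused whole. A call with a gripper value outside its range is refused whole. The fingers move at their own pace and stop on an object; the grip force is fixed at half the most. Time passes only in rows, so rows that do not move let the fingers close. It gives the time, the measured TCP pose, the force, the opening and the grip force at its end, in the units of the state.
- manip.get_obs(): the state, without advancing time (a new reading comes with each control period).
- manip.camera(name): name is "scene" or "top"; returns the picture (400x640x3 uint8, blue, green, red); there is no depth.
- manip.camera_params(name): a dict with "fovy" (degrees; the focal length in pixels is half the picture's height over the tangent of half this angle, whatever the lens; pixels are square), "cx", "cy" (the principal point, pixels), "extrinsics" (4x4, takes a point from world to camera coordinates). Camera axes: x right, y up, looking along -z (the intrinsics and any distortion apply to the point x, -y, -z); pixel columns grow to the right and rows downward; lengths in m; the calibration is good to about 2 mm. A picture is of the moment at which its call begins. camera_params takes no time and is no camera call.
- manip.finish_job(): hands the job in; it is judged then, once.
The state is a dict: "t": time; "joints": joint angles; "joint_velocities": joint speeds; "effort": joint torques, N m; "tool_pos": TCP position; "tcp_rot": TCP orientation; "contact_force": force on the tool from outside, world axes, zero at the start; "torque": the same for the moment, N m; "gripper_width": finger opening in m; "gripper_force": force on a finger pad.
Only numpy, scipy, OpenCV 4.12 (cv2) and the standard library are available. Lean on these libraries where they do the work, as an engineer would, in place of code of your own. Each camera call takes 0.05 s, during which the arm holds its last target. There are 200 camera calls.

TASK

Set up the dry run of a two-strip glue-up: stand the bare metal block in the middle of the cork pad and the red block in the middle of the green pad, each block square to its pad with its long side crossways to the line joining the two pads. Then lay the dark strip across both blocks like a bridge, centred over them along that line, lay the pale strip squarely and evenly on top of the dark one, and finally set the steel weight gently, knob up, on the middle of the pale strip. Leave the glue bottle, the tape measure and the screw jar where they are.

Things in the scene. Friction and masses are not known exactly. Their poses are not given: they have to be found in the camera images.
- cork_pad: Light brown cork pad, 80 x 80 mm and 4 mm thick, fixed to the bench. Origin: centre of its underside on the bench (z = 0). Its y axis (either way round) lies along the line that joins the two pads; its x axis is across that line. Both pads have the same yaw; their centres are 135 to 150 mm apart; cork may be to the left or to the right of green.
- green_pad: Green pad, the same size and fixing (80 x 80 x 4 mm). Origin: centre of its underside. Axes as for the cork pad.
- metal_block: Loose bare aluminium block (silvery white), 60 (x) x 40 (y) x 40 (z) mm, about 0.26 kg, flat on the bench. Origin: centre of its underside; z up. On its pad the 60 mm side goes along the pad's x. Grip it across the 40 mm.
- red_block: Loose red-painted block, 60 (x) x 40 (y) x 40 (z) mm, about 0.09 kg. Origin and axes as for the metal block.
- dark_strip: Loose dark brown wooden strip, 220 (x) x 40 (y) x 18 (z) mm, about 0.11 kg, flat on the bench. Origin: centre of its underside. Axes: x along its length, y across, z up. As a bridge its length lies along the line joining the pads.
- pale_strip: Loose pale wooden strip, 220 (x) x 40 (y) x 18 (z) mm, about 0.10 kg. Origin: centre of its underside. Axes: x along its length, y across, z up. 
- weight: Loose round dark steel weight, 52 mm in diameter and 40 mm high, with a brass knob 22 mm in diameter and 35 mm tall standing on the middle of its top (75 mm high in all), about 0.65 kg. Origin: centre of its underside; z up. Grip it by the knob.
- glue_bottle: Yellow glue bottle with an orange cap, 52 mm in diameter, 160 mm high, loose; leave it alone. Origin: centre of its underside.
- tape_measure: Yellow and black tape measure case, 65 (x) x 36 (y) x 50 (z) mm, loose; leave it alone. Origin: centre of its underside.
- screw_jar: Small amber jar with a black lid, 42 mm in diameter, 55 mm high, loose; leave it alone. Origin: centre of its underside.
Things that resemble listed ones, but are neither listed nor needed, are in the scene too. Several things look just like the red_block: the one meant starts nearest to the robot's base.

How it is judged:
By the outcome, as a careful person would: the job done as asked, in the order asked, and still so for the second after the job is handed in, with the robot touching nothing.
It also fails if it takes over 128 s, if anything falls off the work surface, if the arm or the gripper's body presses on something with over 40 N, if the wrist force passes 120 N, or if a joint passes its speed limit or range.

## Working session

There is one attempt and no reset: what is moved stays moved. The work goes in short steps, Python scripts to look and compute and a tool call to move; the robot and the scene stay as the last step left them, time stands still between calls to the robot, and variables do not carry over. Pictures are saved under pics/ and viewed, at most 19 in all, crops included, and the job is handed in when it is done.

Besides the shell and the picture viewer there is one more tool, called after "Request:" as name([rows], argument=value, ...), one row to a line, values as JSON. arm_command: Moves the arm, as the interface text tells. Its arguments: {"type":"object","properties":{"plan":{"type":"array","items":{"type":"array","items":{"type":"number"}}}},"required":["plan"]}

```bash
mkdir -p pics; ls; python3 - <<'E'
from workcell import manip
import cv2,json
for n in("scene","top"):
    im=manip.camera(n);cv2.imwrite(f"pics/{n}0.png",im);p=manip.camera_params(n);print(n,p)
print(manip.get_obs())
E
```

```text
pics
scene {'fovy': 45.56893189548273, 'cx': 313.83047374374127, 'cy': 199.4110646375499, 'extrinsics': array([[-6.78934234e-03,  9.99944292e-01, -8.08190667e-03,
        -9.63441636e-02],
       [-7.21155123e-01,  7.02798996e-04,  6.92773264e-01,
         3.98636928e-01],
       [ 6.92740351e-01,  1.05317832e-02,  7.21110177e-01,
        -1.75475508e+00],
       [ 0.00000000e+00,  0.00000000e+00,  0.00000000e+00,
         1.00000000e+00]])}
top {'fovy': 50.70456900024544, 'cx': 322.708471169034, 'cy': 205.71946079686464, 'extrinsics': array([[-0.00569246, -0.99994919, -0.00831947,  0.10791313],
       [ 0.9823781 , -0.00714632,  0.18676774, -0.57836956],
       [-0.18681771, -0.00710969,  0.98236887, -1.02157523],
       [ 0.        ,  0.        ,  0.        ,  1.        ]])}
{'t': 0.1, 'joints': array([-1.09450458,  0.50827027, -0.23752807,  1.50103877,  0.12572386,
        1.14887768, -0.15478935]), 'joint_velocities': array([ 1.31059255e-03,  7.90650902e-05, -4.26651579e-05, -1.61443572e-03,
        6.39711875e-04,  8.30447654e-04, -1.42856933e-04]), 'effort': array([-4.01729078e-03, -6.21840334e+01, -2.19422445e+00, -2.50209278e+01,
        1.26014859e-02,  7.86875782e-03,  3.65570614e-06]), 'tool_pos': array([0.22642488, 0.58219113, 0.30310409]), 'tcp_rot': array([-1.24260180e-04,  1.84320914e-01,  9.82865788e-01, -7.91912229e-04]), 'contact_force': array([ 0.02937549,  1.14421586, -0.01300723]), 'torque': array([-0.02822822,  0.01917679, -0.02616468]), 'gripper_force': 0.0, 'gripper_width': 0.08512174651787004}
```

View pics/top0.png

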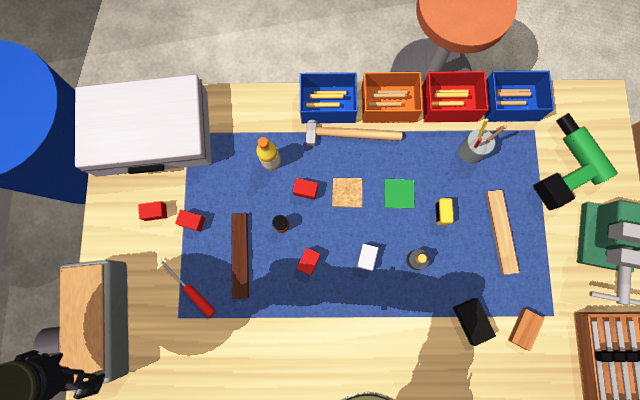

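View pics/scene0.png

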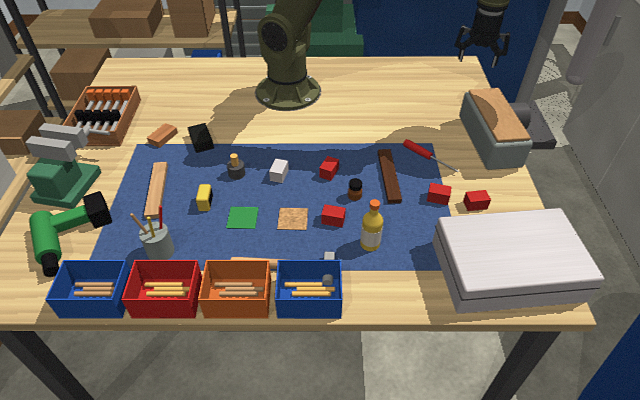

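The top view shows cork at (347,192), green at (400,193), the dark strip at (240,256), the pale strip at (503,232), the metal block at (369,257) and the weight at (421,258). The red candidates are at (309,261), (306,188), (190,219) and (152,211). The scene view shows the same layout from the far side.

```bash
cat > h.py <<'E'
import numpy as np,cv2
from workcell import manip
P={n:manip.camera_params(n) for n in("top","scene")}
def plane(n,uv,z):
    p=P[n];f=200/np.tan(np.radians(p["fovy"])/2);E=p["extrinsics"];R,t=E[:3,:3],E[:3,3]
    uv=np.atleast_2d(uv).astype(float);d=np.c_[(uv[:,0]-p["cx"])/f,-(uv[:,1]-p["cy"])/f,-np.ones(len(uv))]@R
    c=-R.T@t;s=(z-c[2])/d[:,2];return (c+d*s[:,None])[:,:2]
def pix(n,X):
    p=P[n];f=200/np.tan(np.radians(p["fovy"])/2);E=p["extrinsics"];c=E[:3,:3]@np.array(X)+E[:3,3]
    return np.array([p["cx"]-f*c[0]/c[2],p["cy"]+f*c[1]/c[2]])
def rect(n,mask,seed,z,win=60):
    """metric min-area rectangle of the blob nearest seed, its outline cast on plane z; grows by half pixel"""
    u,v=seed;m=np.zeros_like(mask);s=np.s_[max(0,v-win):v+win,max(0,u-win):u+win];m[s]=mask[s]
    cs,_=cv2.findContours(m,cv2.RETR_EXTERNAL,cv2.CHAIN_APPROX_NONE)
    cs=[c for c in cs if cv2.contourArea(c)>30]
    c=min(cs,key=lambda c:np.linalg.norm(c[:,0].mean(0)-seed))
    # outlines: pixel corners of border pixels
    q=c[:,0].astype(float);w=plane(n,q,z)
    (x,y),(a,b),th=cv2.minAreaRect((w*1000).astype(np.float32))
    if b>a:a,b,th=b,a,th+90
    return np.round([x,y,a,b,(th+90)%180-90],1)
E
python3 - <<'E'
from h import *
im=cv2.imread("pics/top0.png");cv2.imwrite("pics/c1.png",cv2.resize(im[150:300,180:540],None,fx=2.2,fy=2.2,interpolation=cv2.INTER_CUBIC))
hsv=cv2.cvtColor(im,cv2.COLOR_BGR2HSV)
for n,(u,v) in dict(cork=(347,192),green=(400,193),dark=(240,256),darkside=(247,256),pale=(503,232),metal=(369,257),red=(309,261),red2=(306,188)).items(): print(n,hsv[v,u])
print("row260 metal",hsv[257,350:390].tolist());print("red row",hsv[261,296:324].tolist());print("dark",hsv[256,228:256].tolist())
print("col metal",hsv[240:274,369].tolist())
for uv in((309,261),(306,188),(190,219),(152,211)):print(uv,plane("top",uv,.04),np.linalg.norm(plane("top",uv,.04)))
E
```

```text
cork [ 17 125 234]
green [ 66 158 189]
dark [ 10 166 114]
darkside [ 11 181  52]
pale [ 18 104 245]
metal [170   6 250]
red [  1 199 240]
red2 [  1 202 239]
row260 metal [[110, 132, 180], [111, 130, 175], [111, 128, 171], [111, 131, 162], [111, 130, 161], [111, 131, 168], [111, 132, 162], [111, 134, 162], [112, 129, 140], [164, 22, 175], [0, 7, 255], [174, 5, 251], [170, 6, 249], [170, 6, 248], [174, 5, 249], [174, 5, 250], [170, 6, 250], [170, 6, 249], [170, 6, 249], [170, 6, 250], [170, 6, 250], [170, 6, 250], [174, 5, 249], [174, 5, 249], [175, 6, 254], [167, 16, 228], [118, 60, 124], [111, 145, 100], [111, 140, 106], [111, 136, 107], [111, 135, 108], [112, 133, 109], [111, 134, 175], [111, 130, 178], [111, 132, 174], [111, 134, 171], [111, 131, 170], [111, 131, 167], [111, 131, 173], [111, 131, 169]]
red row [[111, 133, 107], [111, 139, 110], [108, 157, 101], [172, 148, 105], [1, 202, 245], [1, 202, 244], [1, 199, 241], [1, 200, 240], [1, 200, 240], [1, 200, 240], [1, 201, 239], [1, 201, 239], [1, 200, 239], [1, 199, 240], [1, 200, 240], [1, 200, 240], [1, 201, 239], [1, 201, 238
[... 682 characters left out ...]
3], [112, 138, 105], [111, 164, 92], [0, 7, 255], [174, 5, 255], [174, 5, 250], [170, 6, 250], [174, 5, 249], [174, 5, 249], [174, 5, 249], [174, 5, 249], [174, 5, 249], [174, 5, 249], [168, 5, 249], [168, 5, 249], [170, 6, 250], [174, 5, 250], [174, 5, 250], [170, 6, 250], [168, 5, 249], [174, 5, 249], [174, 5, 249], [174, 5, 249], [170, 6, 249], [170, 6, 249], [170, 6, 250], [174, 5, 255], [178, 20, 209], [118, 47, 104], [112, 133, 92], [111, 135, 98], [111, 134, 105]]
(309, 261) [[0.44011164 0.13968553]] 0.46174701515336053
(306, 188) [[0.62925597 0.14758287]] 0.6463310177473599
(190, 219) [[0.54953911 0.44657529]] 0.7081120805156004
(152, 211) [[0.57119688 0.54633794]] 0.7904119313953157
```

View pics/c1.png

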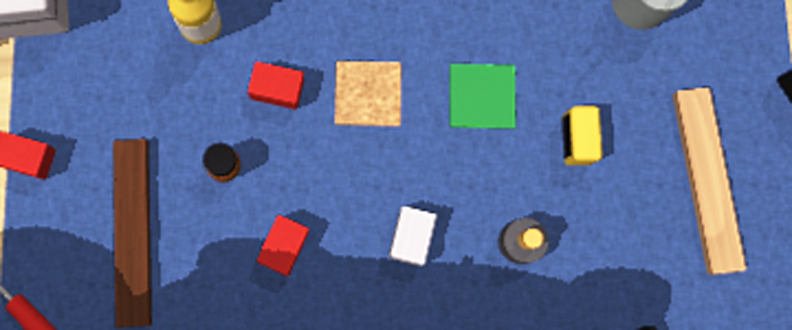

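The crop shows cork and green side by side, square to the image, the metal block at a slight tilt, the nearest red block partly in shadow, and both strips clear.

```bash
cat >> h.py <<'E'
def masks(im):
    H,S,V=[c.astype(int) for c in cv2.split(cv2.cvtColor(im,cv2.COLOR_BGR2HSV))]
    u=lambda b:(b*255).astype(np.uint8)
    return dict(cork=u((H>8)&(H<25)&(S>70)&(V>110)),green=u((H>50)&(H<80)&(S>100)&(V>60)),dark=u((H<20)&(S>90)&(V>45)&(V<160)),
      pale=u((H>8)&(H<25)&(S>50)&(V>120)),metal=u((S<45)&(V>120)),red=u(((H<8)|(H>173))&(S>130)&(V>60)),
      knob=u((H>10)&(H<28)&(S>110)&(V>150)))
E
python3 - <<'E'
from h import *
T=dict(cork=((347,192),.004),green=((400,193),.004),dark=((240,256),.018),pale=((503,232),.018),metal=((369,257),.04),red=((309,261),.04),knob=((421,259),.075))
S=dict(cork=((293,219),.004),green=((243,217),.004),dark=((389,176),.018),pale=((156,189),.018),metal=((279,170),.04),red=((329,168),.04),knob=((235,158),.075))
for n,D in(("top",T),("scene",S)):
    im=cv2.imread(f"pics/{n}0.png");M=masks(im)
    for k,(s,z) in D.items():
        try:print(n,k,rect(n,M[k],s,z,win=22 if k in("cork","green","metal","red","knob") else 52))
        except Exception as e:print(n,k,e)
for k in("red","metal"):
    u,v=T[k][0];print(cv2.cvtColor(cv2.imread("pics/top0.png"),cv2.COLOR_BGR2HSV)[v-16:v+20,u-5,2])
E
```

```text
top cork [626.1  40.1  78.4  77.3  89.4]
top green [ 622.3 -100.    79.6   77.    89.6]
top dark [458.7 320.3 218.1  39.1   2. ]
top pale [ 515.5 -360.6  219.1   45.1    6.3]
top metal [449.7  -7.7  61.7  41.6 -15.3]
top red [440.4 141.5  59.7  40.5 -25. ]
top knob [ 443.7 -135.    24.9   19.4   89.6]
scene cork [628.6  41.4  79.1  78.6  88.6]
scene green [624.5 -98.2  79.   78.7  -2. ]
scene dark [462.1 323.  223.   39.1   2.5]
scene pale [ 518.3 -359.9  219.4   42.9    6.5]
scene metal [470.   -4.5  94.6  52.7 -13.8]
scene red [460.9 143.2  94.   53.2 -24.2]
scene knob min() iterable argument is empty
[171 179 183 187 187 158 173 238 243 244 242 242 242 241 240 240 240 241
 245 188 160 162 164 164 163 164 173 110  87  97  96  88  86  90  95  93]
[176 176 160 255 255 250 249 249 249 249 248 248 248 249 249 249 249 249
 250 250 250 250 250 250 250 251 255 183  92  88  92  94  94  92  91  94]
```

```bash
cat >> h.py <<'E'
from scipy.spatial.transform import Rotation as Ro
def go(x,y,z,ang):
    """mm, closing-axis angle deg (mod 180): turn (units) to apply first, then shift (units) in the turned tool axes"""
    o=manip.get_obs();w,a,b,c=o["tcp_rot"];R=Ro.from_quat([a,b,c,w])
    cur=R.as_matrix()[:,1];ca=np.degrees(np.arctan2(cur[1],cur[0]));d=(ang-ca+90)%180-90
    t=np.radians(ca+d);Y=np.array([np.cos(t),np.sin(t),0]);Z=np.array([0,0,-1.]);G=np.c_[np.cross(Y,Z),Y,Z]
    rv=(R.inv()*Ro.from_matrix(G)).as_rotvec()/.15
    s=G.T@(np.array([x,y,z])/1000-o["tool_pos"])/.05
    print("t%.1f pos"%o["t"],np.round(o["tool_pos"]*1000,1),"ang %.1f"%ca,"turn",np.round(rv,3),"shift",np.round(s,3),"j7 %.2f"%o["joints"][6],"w %.1f"%(o["gripper_width"]*1000),"F",np.round(o["contact_force"],1))
E
python3 - <<'E'
from h import *
go(452,-7,250,74.7)
im=cv2.imread("pics/scene0.png");cv2.imwrite("pics/c2.png",cv2.resize(im[140:190,205:345],None,fx=5,fy=5,interpolation=cv2.INTER_CUBIC))
E
```

```text
t0.1 pos [226.4 582.2 303.1] ang 68.8 turn [-0.011 -0.    -0.692] shift [ -7.461 -10.176   1.062] j7 -0.15 w 85.1 F [ 0.   1.1 -0. ]
```

View pics/c2.png

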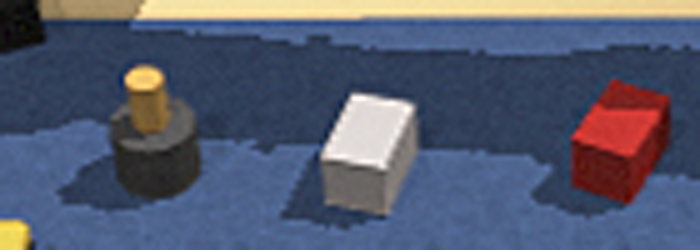

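Request:
arm_command([
  [0, 0, 0, -0.01, 0, -0.69, 0],
  [-0.53, -0.73, 0.05, 0, 0, 0, 0],
  [-0.53, -0.73, 0.05, 0, 0, 0, 0],
  [-0.53, -0.73, 0.05, 0, 0, 0, 0],
  [-0.53, -0.73, 0.05, 0, 0, 0, 0],
  [-0.53, -0.73, 0.05, 0, 0, 0, 0],
  [-0.53, -0.73, 0.05, 0, 0, 0, 0],
  [-0.53, -0.73, 0.05, 0, 0, 0, 0],
  [-0.53, -0.73, 0.05, 0, 0, 0, 0],
  [-0.53, -0.73, 0.05, 0, 0, 0, 0],
])

```text
t: 1.1
tool_pos: [0.3699, 0.2008, 0.2808]
tcp_rot: [0.0, 0.133, 0.991, 0.001]
contact_force: [1.1, 0.4, 0.8]
gripper_width: 0.0855
gripper_force: 0.0
```

```bash
python3 - <<'E'
from h import *
go(452,-7,150,74.7)
print(plane("scene",[(234.2,154.8)],.075),plane("scene",[(278.8,166),(329.3,163)],.04))
E
```

```text
t1.1 pos [369.9 200.8 280.8] ang 74.7 turn [ 0.009  0.    -0.001] shift [-2.68  -3.576  2.615] j7 0.69 w 85.5 F [1.1 0.4 0.8]
[[ 0.44347274 -0.13332454]] [[ 0.45384937 -0.00410147]
 [ 0.44087735  0.14576987]]
```

Request:
arm_command([
  [-0.45, -0.59, 0.2, 0, 0, 0, 0],
  [-0.45, -0.59, 0.2, 0, 0, 0, 0],
  [-0.45, -0.59, 0.2, 0, 0, 0, 0],
  [-0.45, -0.59, 0.2, 0, 0, 0, 0],
  [-0.45, -0.59, 0.2, 0, 0, 0, 0],
  [-0.4, -0.5, 0.3, 0, 0, 0, 0],
  [0, 0, 0.6, 0, 0, 0, 0],
  [0, 0, 0.6, 0, 0, 0, 0],
  [0, 0, 0, 0, 0, 0, 0],
  [0, 0, 0, 0, 0, 0, 0],
])

```text
t: 2.1
tool_pos: [0.4518, 0.0016, 0.1557]
tcp_rot: [-0.001, 0.133, 0.991, 0.001]
contact_force: [-0.2, 0.0, -0.3]
gripper_width: 0.0855
gripper_force: 0.0
```

```bash
python3 - <<'E'
from h import *
go(452,-6,80,74.7)
im=manip.camera("top");cv2.imwrite("pics/t1.png",cv2.resize(im[150:310,280:500],None,fx=3,fy=3))
E
```

```text
t2.1 pos [451.8   1.6 155.7] ang 74.7 turn [ 0.007 -0.011  0.   ] shift [-0.044 -0.146  1.514] j7 1.20 w 85.5 F [-0.2  0.  -0.3]
```

View pics/t1.png

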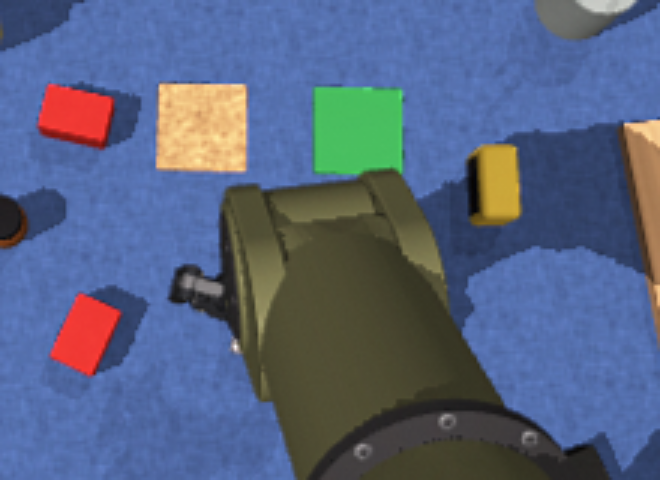

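The arm hides the metal block here, while the red block at crop (85,333) is now fully lit. I'll go down and grip.

Request:
arm_command([
  [-0.04, -0.15, 0.2, 0, -0.01, 0, 0],
  [0, 0, 0.5, 0, 0, 0, 0],
  [0, 0, 0.5, 0, 0, 0, 0],
  [0, 0, 0.3, 0, 0, 0, 0],
  [0, 0, 0, 0, 0, 0, 0],
  [0, 0, 0, 0, 0, 0, 1],
  [0, 0, 0, 0, 0, 0, 1],
  [0, 0, 0, 0, 0, 0, 1],
  [0, 0, 0, 0, 0, 0, 1],
  [0, 0, 0, 0, 0, 0, 1],
])

```text
t: 3.15
tool_pos: [0.4526, -0.0062, 0.0818]
tcp_rot: [0.002, 0.133, 0.991, 0.001]
contact_force: [-1.3, 0.0, 6.9]
gripper_width: 0.0388
gripper_force: 60.1
```

```bash
python3 - <<'E'
from h import *
im=manip.camera("top");M=masks(im)
print("red",rect("top",M["red"],(309,261),.04,22))
im=manip.camera("scene");cv2.imwrite("pics/s1.png",cv2.resize(im[110:230,190:350],None,fx=4,fy=4))
go(627,41,250,88.5)
E
```

```text
red [440.4 141.5  59.7  40.5 -25. ]
t3.2 pos [452.6  -6.3  81.8] ang 74.7 turn [ 0.01   0.025 -1.609] shift [-3.461  1.036 -3.365] j7 1.19 w 39.3 F [-0.8 -0.3  7.8]
```

View pics/s1.png

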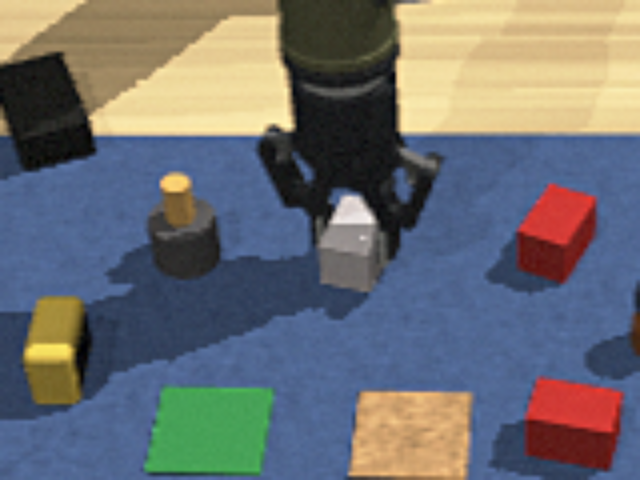

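Request:
arm_command([
  [0, 0, -0.5, 0, 0, 0, 1],
  [0, 0, -0.8, 0, 0, 0, 1],
  [0, 0, -0.4, 0, 0, -0.8, 1],
  [0, 0, 0, 0, 0.02, -0.8, 1],
  [-0.7, 0.2, 0, 0, 0, 0, 1],
  [-0.7, 0.2, 0, 0, 0, 0, 1],
  [-0.7, 0.2, 0, 0, 0, 0, 1],
  [-0.7, 0.2, 0, 0, 0, 0, 1],
  [-0.6, 0.2, 0, 0, 0, 0, 1],
  [0, 0, 0, 0, 0, 0, 1],
])

```text
t: 4.25
tool_pos: [0.6266, 0.041, 0.1656]
tcp_rot: [0.001, 0.013, 1.0, 0.001]
contact_force: [-0.4, -0.2, -2.4]
gripper_width: 0.0389
gripper_force: 61.5
```

```bash
python3 - <<'E'
from h import *
go(627,41,86,88.5)
im=manip.camera("top");cv2.imwrite("pics/t2.png",cv2.resize(im[100:300,250:470],None,fx=3,fy=3))
E
```

```text
t4.2 pos [626.6  41.  165.6] ang 88.5 turn [0.02  0.016 0.003] shift [-0.008  0.     1.592] j7 1.35 w 38.9 F [-0.4 -0.2 -2.4]
```

Request:
arm_command([
  [0, 0, 0.4, 0.02, 0.02, 0, 1],
  [0, 0, 0.5, 0, 0, 0, 1],
  [0, 0, 0.35, 0, 0, 0, 1],
  [0, 0, 0.2, 0, 0, 0, 1],
  [0, 0, 0.1, 0, 0, 0, 1],
  [0, 0, 0, 0, 0, 0, 1],
  [0, 0, 0, 0, 0, 0, 1],
])

```text
t: 5.0
tool_pos: [0.6233, 0.039, 0.0889]
tcp_rot: [-0.002, 0.014, 1.0, -0.001]
contact_force: [0.2, -0.8, -1.2]
gripper_width: 0.039
gripper_force: 61.5
```

```bash
python3 - <<'E'
from h import *
go(627,41,86,88.5)
im=manip.camera("scene");cv2.imwrite("pics/s2.png",cv2.resize(im[130:250,230:350],None,fx=5,fy=5,interpolation=cv2.INTER_CUBIC))
E
```

```text
t5.0 pos [623.3  39.   88.9] ang 88.4 turn [-0.011 -0.02  -0.008] shift [-0.073  0.043  0.057] j7 1.33 w 39.0 F [ 0.2 -0.8 -1.2]
```

View pics/s2.png

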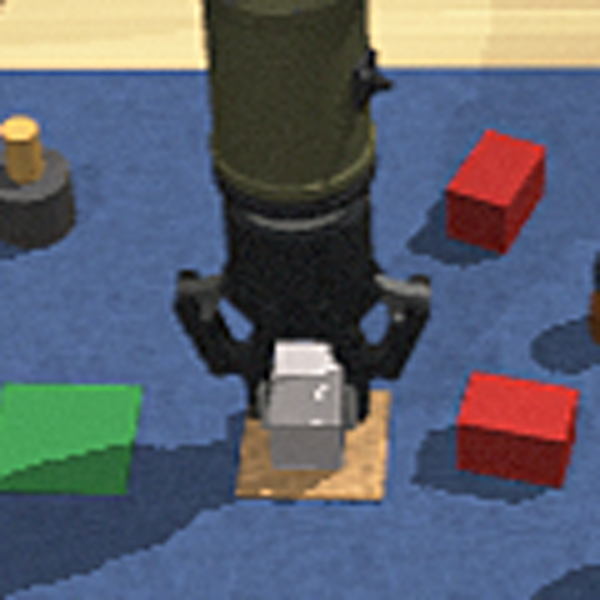

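The block is held just over the cork. Its front bottom edge runs from crop (270,467) to (343,472), and the cork's front edge from (236,496) to (384,500). The tool has drifted about 4 mm in x.

```bash
python3 - <<'E'
from h import *
c=lambda L:np.array(L)/5+[230,130]-.4
print(plane("scene",c([(270,467),(343,472)]),.007),plane("scene",c([(236,496),(384,500)]),.004))
im=manip.camera("scene");h=cv2.cvtColor(im,cv2.COLOR_BGR2HSV);print(h[214:234,291].tolist())
E
```

```text
[[0.64882811 0.01826647]
 [0.65244367 0.05825271]] [[6.67011359e-01 5.95092058e-04]
 [6.69847535e-01 8.08446300e-02]]
[[7, 15, 155], [12, 13, 100], [15, 9, 108], [11, 18, 111], [0, 7, 108], [10, 14, 111], [9, 16, 110], [6, 12, 110], [170, 14, 109], [0, 6, 125], [16, 136, 133], [15, 116, 136], [15, 118, 136], [15, 119, 141], [16, 125, 221], [15, 127, 154], [109, 150, 156], [109, 124, 156], [109, 114, 146], [110, 114, 155]]
```

Request:
arm_command([
  [-0.15, 0.05, 0, -0.01, -0.02, 0, 1],
  [0, 0, 0.04, 0, 0, 0, 1],
  [0, 0, 0, 0, 0, 0, 1],
  [0, 0, 0, 0, 0, 0, 1],
])

```text
t: 5.5
tool_pos: [0.6307, 0.0413, 0.086]
tcp_rot: [-0.0, 0.014, 1.0, -0.0]
contact_force: [-0.1, 0.3, -2.3]
gripper_width: 0.0391
gripper_force: 61.7
```

```bash
python3 - <<'E'
from h import *
go(630.5,41,86,88.5)
im=manip.camera("scene");h=cv2.cvtColor(im,cv2.COLOR_BGR2HSV);print(h[214:234,291].tolist());print(h[219,274:312].tolist())
E
```

```text
t5.5 pos [630.7  41.3  86. ] ang 88.4 turn [-0.002 -0.007 -0.007] shift [ 0.003 -0.007  0.   ] j7 1.33 w 39.1 F [-0.1  0.3 -2.3]
[[8, 13, 152], [4, 12, 152], [0, 10, 153], [7, 17, 132], [9, 16, 110], [11, 18, 111], [0, 16, 112], [174, 12, 110], [5, 14, 109], [9, 16, 110], [6, 11, 111], [0, 9, 111], [15, 42, 122], [15, 131, 140], [16, 125, 145], [15, 128, 138], [109, 152, 97], [110, 121, 147], [110, 120, 153], [110, 115, 159]]
[[109, 119, 146], [110, 115, 155], [110, 116, 112], [108, 158, 92], [13, 98, 140], [16, 134, 143], [16, 121, 137], [15, 116, 139], [15, 126, 140], [17, 134, 137], [15, 77, 122], [12, 23, 112], [15, 14, 110], [18, 12, 107], [18, 12, 109], [6, 12, 110], [25, 14, 109], [11, 18, 111], [15, 19, 110], [17, 17, 108], [8, 18, 113], [5, 14, 113], [19, 18, 111], [13, 16, 112], [0, 9, 112], [114, 16, 82], [15, 124, 165], [16, 129, 210], [16, 118, 210], [17, 120, 192], [16, 120, 196], [16, 117, 220], [17, 125, 246], [168, 29, 156], [108, 143, 152], [109, 120, 151], [109, 115, 149], [109, 117, 151]]
```

Request:
arm_command([
  [0, 0, 0, 0, 0, 0, 0.3],
  [0, 0, 0, 0, 0, 0, 0.3],
  [0, 0, 0, 0, 0, 0, 0.3],
  [0, 0, -0.5, 0, 0, 0, 0.3],
  [0, 0, -0.8, 0, 0, 0, 0.3],
  [0, 0, -0.8, 0, 0, 0, 0],
  [0.9, 0.3, 0, 0, 0, 0.8, 0],
  [0.9, 0.3, 0, 0, 0, 0.8, 0],
  [0.9, 0, 0, 0, 0, 0.8, 0],
  [0, 0, 0, 0, 0, 0.3, 0],
])

```text
t: 6.55
tool_pos: [0.4938, 0.0927, 0.191]
tcp_rot: [-0.004, 0.215, 0.977, -0.001]
contact_force: [1.5, -0.4, 0.5]
gripper_width: 0.0853
gripper_force: 0.0
```

```bash
python3 - <<'E'
from h import *
go(442,142.5,80,65)
im=manip.camera("top");M=masks(im);cv2.imwrite("pics/t3.png",cv2.resize(im[150:310,280:500],None,fx=3,fy=3))
print(rect("top",M["metal"],(347,190),.044,20),rect("top",M["cork"]|M["metal"],(347,190),.004,25))
E
```

```text
t6.5 pos [493.8  92.7 191. ] ang 65.2 turn [-0.021 -0.043  0.025] shift [1.361 0.465 2.221] j7 0.89 w 85.3 F [ 1.5 -0.4  0.5]Traceback (most recent call last):
  File "<stdin>", line 4, in <module>
  File "h.py", line 16, in rect
    c=min(cs,key=lambda c:np.linalg.norm(c[:,0].mean(0)-seed))
ValueError: min() iterable argument is empty
```

View pics/t3.png

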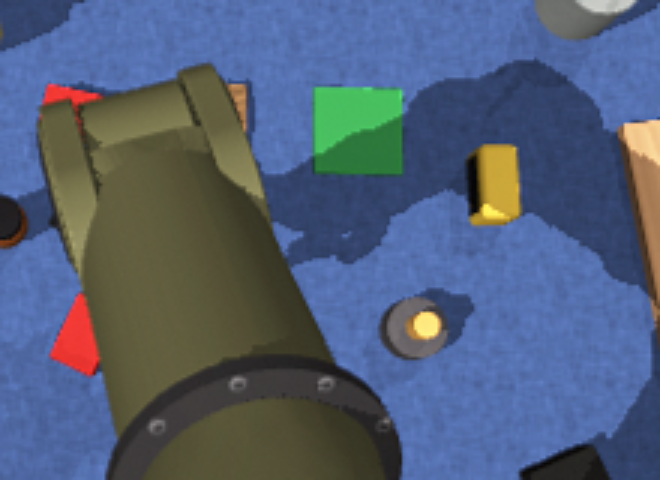

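Request:
arm_command([
  [0.47, 0.16, 0.3, -0.02, -0.04, 0.02, 0],
  [0.47, 0.16, 0.3, 0, 0, 0, 0],
  [0.45, 0.16, 0.3, 0, 0, 0, 0],
  [0, 0, 0.3, 0, 0, 0, 0],
  [0, 0, 0, 0, 0, 0, 0],
  [0, 0, 0, 0, 0, 0, 0],
])

```text
t: 7.2
tool_pos: [0.4486, 0.1416, 0.1312]
tcp_rot: [0.003, 0.216, 0.976, 0.001]
contact_force: [0.0, 1.1, 0.3]
gripper_width: 0.0856
gripper_force: 0.0
```

```bash
python3 - <<'E'
from h import *
go(440.5,141.5,80,65)
im=manip.camera("top");M=masks(im)
for z,m in((.044,M["metal"]),(.004,M["cork"]|M["metal"])):
  try:print(rect("top",m,(347,190),z,24))
  except Exception as e:print(e)
print(rect("top",M["knob"],(421,258),.075,15))
E
```

```text
t7.2 pos [448.6 141.6 131.2] ang 65.0 turn [0.016 0.037 0.005] shift [ 0.146 -0.07   1.023] j7 0.76 w 85.6 F [0.  1.1 0.3]
[625.   39.6  64.1  39.1  -0.8]
[626.6  40.5  82.4  78.2  -1.3]
[ 443.7 -133.9   27.    19.4   89.6]
```

Request:
arm_command([
  [0.15, -0.07, 0.2, 0.02, 0.04, 0, 0],
  [0, 0, 0.4, 0, 0, 0, 0],
  [0, 0, 0.4, 0, 0, 0, 0],
  [0, 0, 0, 0, 0, 0, 0],
  [0, 0, 0, 0, 0, 0, 1],
  [0, 0, 0, 0, 0, 0, 1],
  [0, 0, 0, 0, 0, 0, 1],
  [0, 0, 0, 0, 0, 0, 1],
  [0, 0, 0, 0, 0, 0, 1],
])

```text
t: 8.15
tool_pos: [0.4399, 0.142, 0.0819]
tcp_rot: [0.0, 0.216, 0.976, 0.0]
contact_force: [-0.8, -0.1, 5.8]
gripper_width: 0.039
gripper_force: 60.5
```

```bash
python3 - <<'E'
from h import *
go(624,-99,180,88.5)
E
```

```text
t8.2 pos [439.9 142.   81.9] ang 65.1 turn [ 0.004  0.004 -2.728] shift [-3.807 -4.723 -1.961] j7 0.75 w 39.0 F [-0.8 -0.1  5.8]
```

Request:
arm_command([
  [0, 0, -0.5, 0, 0, 0, 1],
  [0, 0, -0.9, 0, 0, 0, 1],
  [0, 0, -0.6, 0, 0, -0.9, 1],
  [0, 0, 0, 0, 0, -0.9, 1],
  [0, 0, 0, 0, 0, -0.93, 1],
  [-0.54, -0.67, 0, 0, 0, 0, 1],
  [-0.54, -0.67, 0, 0, 0, 0, 1],
  [-0.54, -0.67, 0, 0, 0, 0, 1],
  [-0.54, -0.67, 0, 0, 0, 0, 1],
  [-0.54, -0.67, 0, 0, 0, 0, 1],
])

```text
t: 9.15
tool_pos: [0.5709, -0.0306, 0.1814]
tcp_rot: [-0.0, 0.013, 1.0, -0.0]
contact_force: [0.5, 1.1, -1.1]
gripper_width: 0.039
gripper_force: 60.6
```

Request:
arm_command([
  [-0.54, -0.67, 0, 0, 0, 0, 1],
  [-0.54, -0.67, 0, 0, 0, 0, 1],
  [0, 0, 0.8, 0, 0, 0, 1],
  [0, 0, 0.6, 0, 0, 0, 1],
  [0, 0, 0, 0, 0, 0, 1],
  [0, 0, 0, 0, 0, 0, 1],
])

```text
t: 9.75
tool_pos: [0.6222, -0.0972, 0.1112]
tcp_rot: [-0.001, 0.013, 1.0, -0.0]
contact_force: [0.4, 0.5, 0.9]
gripper_width: 0.0393
gripper_force: 60.6
```

```bash
python3 - <<'E'
from h import *
go(624,-99,90,88.5)
E
```

```text
t9.8 pos [622.2 -97.2 111.2] ang 88.5 turn [-0.001 -0.012  0.004] shift [-0.037 -0.035  0.425] j7 1.55 w 39.3 F [0.4 0.5 0.9]
```

Request:
arm_command([
  [-0.03, -0.03, 0.25, 0, -0.01, 0, 1],
  [0, 0, 0.2, 0, 0, 0, 1],
  [0, 0, 0, 0, 0, 0, 1],
  [0, 0, 0, 0, 0, 0, 1],
])

```text
t: 10.15
tool_pos: [0.6237, -0.0988, 0.0883]
tcp_rot: [0.0, 0.013, 1.0, -0.0]
contact_force: [0.6, -0.6, -1.4]
gripper_width: 0.0393
gripper_force: 60.6
```

```bash
python3 - <<'E'
from h import *
go(624,-98.5,86,88.5)
im=manip.camera("scene");h=cv2.cvtColor(im,cv2.COLOR_BGR2HSV);print(h[212:234,242].tolist());print(h[219,222:264].tolist())
im=manip.camera("top");cv2.imwrite("pics/t4.png",cv2.resize(im[120:310,250:520],None,fx=2.9,fy=2.9))
E
```

```text
t10.2 pos [623.7 -98.8  88.3] ang 88.5 turn [-0.002  0.001  0.004] shift [-0.005  0.007  0.046] j7 1.54 w 39.3 F [ 0.6 -0.6 -1.4]
[[1, 187, 135], [1, 192, 137], [1, 193, 180], [1, 190, 169], [2, 188, 91], [2, 177, 101], [2, 204, 95], [0, 183, 96], [1, 185, 99], [2, 192, 97], [2, 201, 95], [179, 209, 99], [3, 200, 112], [70, 175, 115], [67, 150, 109], [64, 147, 168], [79, 119, 77], [113, 119, 171], [110, 118, 167], [109, 116, 150], [110, 116, 152], [110, 118, 151]]
[[110, 123, 89], [111, 114, 94], [107, 118, 93], [109, 108, 99], [111, 124, 99], [104, 105, 92], [71, 122, 107], [65, 148, 107], [66, 149, 106], [67, 153, 112], [56, 112, 82], [8, 211, 87], [0, 197, 101], [0, 195, 97], [2, 199, 96], [2, 199, 96], [1, 198, 98], [2, 187, 98], [2, 183, 99], [2, 190, 98], [0, 183, 96], [1, 199, 95], [3, 185, 98], [179, 180, 102], [0, 183, 102], [179, 207, 74], [5, 182, 98], [58, 114, 143], [67, 150, 163], [66, 144, 152], [66, 144, 154], [65, 143, 150], [65, 144, 165], [64, 149, 174], [73, 135, 127], [110, 114, 137], [111, 115, 149], [110, 116, 139], [111, 114, 152], [109, 122, 153], [110, 113, 153], [110, 114, 155]]
```

Request:
arm_command([
  [0.02, 0.02, 0.05, 0, 0, 0, 1],
  [0, 0, 0, 0, 0, 0, 1],
  [0, 0, 0, 0, 0, 0, 0.3],
  [0, 0, 0, 0, 0, 0, 0.3],
  [0, 0, 0, 0, 0, 0, 0.3],
  [0, 0, -0.5, 0, 0, 0, 0.3],
  [0, 0, -0.9, 0, 0, 0, 0.3],
  [0, 0, -0.9, 0, 0, 0, 0],
  [0, 0, 0, 0, 0, 0, 0],
])

```text
t: 11.15
tool_pos: [0.6256, -0.0982, 0.2073]
tcp_rot: [0.006, 0.013, 1.0, -0.001]
contact_force: [0.4, 0.1, 0.9]
gripper_width: 0.0853
gripper_force: 0.0
```

```bash
python3 - <<'E'
from h import *
go(460,320,180,92)
E
```

```text
t11.2 pos [625.6 -98.2 207.3] ang 88.5 turn [-0.011  0.074 -0.407] shift [3.019 8.474 0.546] j7 1.57 w 85.3 F [0.4 0.1 0.9]
```

Request:
arm_command([
  [0, 0, 0, -0.01, 0.07, -0.41, 0],
  [0.3, 0.85, 0, 0, 0, 0, 0],
  [0.3, 0.85, 0, 0, 0, 0, 0],
  [0.3, 0.85, 0, 0, 0, 0, 0],
  [0.3, 0.85, 0, 0, 0, 0, 0],
  [0.3, 0.85, 0, 0, 0, 0, 0],
  [0.3, 0.85, 0, 0, 0, 0, 0],
  [0.3, 0.85, 0, 0, 0, 0, 0],
  [0.3, 0.85, 0, 0, 0, 0, 0],
  [0.3, 0.85, 0, 0, 0, 0, 0],
])

```text
t: 12.15
tool_pos: [0.4733, 0.281, 0.2025]
tcp_rot: [-0.005, -0.018, 1.0, 0.001]
contact_force: [-0.0, 0.3, -0.7]
gripper_width: 0.0853
gripper_force: 0.0
```

Request:
arm_command([
  [0.3, 0.82, 0.2, 0, 0, 0, 0],
  [0, 0, 0.5, 0, 0, 0, 0],
  [0, 0, 0, 0, 0, 0, 0],
  [0, 0, 0, 0, 0, 0, 0],
])

```text
t: 12.55
tool_pos: [0.4576, 0.3189, 0.1677]
tcp_rot: [-0.006, -0.017, 1.0, -0.0]
contact_force: [0.6, -1.1, 0.2]
gripper_width: 0.0852
gripper_force: 0.0
```

```bash
python3 - <<'E'
from h import *
go(459.5,321,74,92)
im=manip.camera("top");M=masks(im);cv2.imwrite("pics/t5.png",cv2.resize(im[120:310,250:520],None,fx=2.9,fy=2.9,interpolation=cv2.INTER_CUBIC))
for k,z,m,u in(("metal",.044,M["metal"],347),("cork",.004,M["cork"]|M["metal"],347),("redb",.044,M["red"],400),("green",.004,M["green"]|M["red"],400)):
  try:print(k,rect("top",m,(u,190),z,24))
  except Exception as e:print(e)
print(rect("top",M["knob"],(421,258),.075,15))
E
```

```text
t12.6 pos [457.6 318.9 167.7] ang 92.0 turn [-0.001 -0.074 -0.001] shift [-0.039  0.04   1.873] j7 0.84 w 85.2 F [ 0.6 -1.1  0.2]
metal [627.7  39.5  58.8  39.1  -0.8]
cork [ 6.275e+02  4.010e+01  8.000e+01  7.840e+01 -6.000e-01]
redb [618.7 -96.3  64.8  41.6  -2.1]
green [ 6.209e+02 -1.000e+02  7.960e+01  7.930e+01 -4.000e-01]
[ 443.7 -135.    24.8   19.4   89.6]
```

View pics/t5.png

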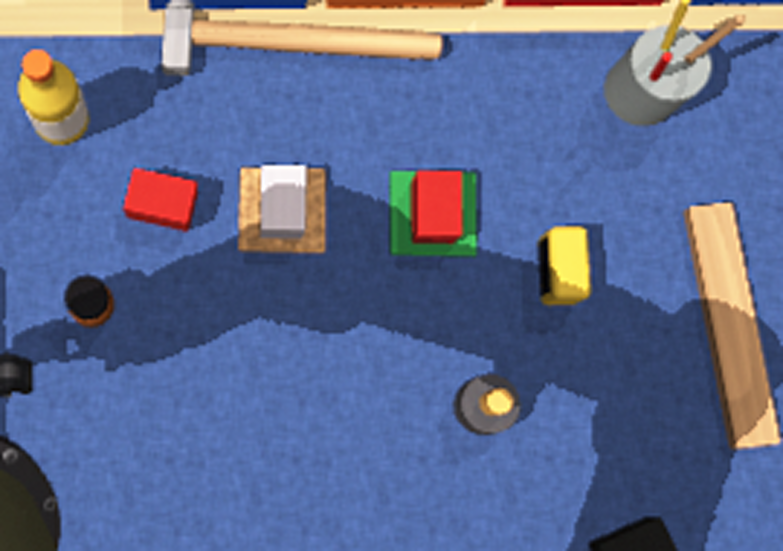

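The top view shows both blocks standing square on their pads, metal on cork at crop (283,198) and red on green at crop (438,205). I'll read one pixel row to settle the y centring.

```bash
python3 - <<'E'
from h import *
im=manip.camera("top");h=cv2.cvtColor(im,cv2.COLOR_BGR2HSV)
for v in(184,188,192):print(v,[(383+i,*p) for i,p in enumerate(h[v,383:418].tolist())][::1]);
print(h[186,330:366].tolist())
f=lambda y,z,x:pix("top",(x,y,z))
print("pad green edges",pix("top",(.622,-.060,.004)),pix("top",(.622,-.14,.004)),"ideal red top edges",pix("top",(.622,-.080,.044)),pix("top",(.622,-.12,.044)))
print("cork edges",pix("top",(.6265,.080,.004)),pix("top",(.6265,0,.004)),"ideal metal top edges",pix("top",(.6265,.060,.044)),pix("top",(.6265,.02,.044)))
E
```

```text
184 [(383, 113, 131, 171), (384, 78, 138, 124), (385, 65, 160, 187), (386, 66, 159, 191), (387, 66, 159, 189), (388, 66, 158, 190), (389, 66, 159, 191), (390, 67, 167, 186), (391, 48, 124, 117), (392, 4, 197, 128), (393, 0, 212, 119), (394, 1, 204, 241), (395, 1, 199, 244), (396, 1, 201, 240), (397, 1, 200, 240), (398, 1, 200, 239), (399, 1, 200, 240), (400, 1, 202, 239), (401, 1, 200, 239), (402, 1, 201, 238), (403, 1, 202, 237), (404, 1, 202, 236), (405, 1, 200, 238), (406, 1, 201, 238), (407, 1, 202, 241), (408, 0, 201, 251), (409, 24, 142, 126), (410, 68, 181, 121), (411, 66, 166, 118), (412, 65, 161, 119), (413, 64, 166, 123), (414, 103, 129, 97), (415, 113, 139, 101), (416, 111, 131, 164), (417, 111, 130, 177)]
188 [(383, 113, 132, 181), (384, 81, 136, 137), (385, 66, 159, 189), (386, 65, 158, 192), (387, 66, 160, 179), (388, 65, 159, 176), (389, 66, 161, 174), (390, 67, 167, 180), (391, 47, 125, 116), (392, 4, 199, 128), (393, 179, 213, 121), (394, 1, 204, 241), (395, 1, 199, 244), (396, 1, 200, 242), (397, 1, 200, 241), (398, 1, 200, 240), (399, 1, 201, 239), (400, 1, 201, 23
[... 1255 characters left out ...]
204], [166, 15, 185], [175, 18, 181], [178, 17, 179], [169, 20, 183], [173, 18, 185], [172, 20, 187], [171, 18, 184], [171, 18, 183], [175, 18, 187], [175, 18, 187], [175, 18, 185], [173, 17, 184], [171, 18, 183], [166, 15, 189], [11, 60, 144], [15, 134, 167], [15, 137, 177], [15, 134, 177], [15, 135, 185], [15, 137, 182], [15, 145, 172], [125, 58, 101], [111, 144, 110], [111, 136, 107], [111, 132, 104]]
pad green edges [383.91018653 193.11479814] [413.7477956  192.89544934] ideal red top edges [393.70451749 189.72274299] [409.15993683 189.60826042]
cork edges [331.75013386 191.86349339] [361.51331685 191.64387228] ideal metal top edges [339.65088905 188.43208894] [355.06637455 188.31746319]
```

Request:
arm_command([
  [-0.04, 0.04, 0.4, 0, -0.07, 0, 0],
  [0, 0, 0.7, 0, 0, 0, 0],
  [0, 0, 0.5, 0, 0, 0, 0],
  [0, 0, 0.23, 0, 0, 0, 0],
  [0, 0, 0, 0, 0, 0, 0],
  [0, 0, 0, 0, 0, 0, 0.4],
])

```text
t: 13.25
tool_pos: [0.46, 0.3222, 0.0775]
tcp_rot: [0.001, -0.017, 1.0, 0.001]
contact_force: [0.0, 0.5, 0.0]
gripper_width: 0.0732
gripper_force: 0.0
```

```bash
python3 - <<'E'
from h import *
go(459.5,321,73,92)
E
```

```text
t13.2 pos [460.  322.2  77.5] ang 92.0 turn [ 0.015  0.011 -0.001] shift [ 0.011 -0.024  0.09 ] j7 0.80 w 73.2 F [0.  0.5 0. ]
```

Request:
arm_command([
  [0, -0.02, 0.08, 0.01, 0.01, 0, 0.4],
  [0, 0, 0, 0, 0, 0, 1],
  [0, 0, 0, 0, 0, 0, 1],
  [0, 0, 0, 0, 0, 0, 1],
  [0, 0, 0, 0, 0, 0, 1],
  [0, 0, 0, 0, 0, 0, 1],
])

```text
t: 13.85
tool_pos: [0.4597, 0.3214, 0.0734]
tcp_rot: [0.0, -0.018, 1.0, 0.0]
contact_force: [-0.5, -0.3, 4.9]
gripper_width: 0.0386
gripper_force: 61.4
```

```bash
python3 - <<'E'
from h import *
go(459.5,321,180,92)
im=manip.camera("top");M=masks(im);im=manip.camera("scene");print(rect("scene",masks(im)["dark"],(389,176),.018,52));cv2.imwrite("pics/s5.png",cv2.resize(im[110:230,310:470],None,fx=4,fy=4,interpolation=cv2.INTER_CUBIC))
E
```

```text
t13.8 pos [459.7 321.4  73.4] ang 92.0 turn [0.005 0.002 0.005] shift [ 0.003 -0.008 -2.132] j7 0.80 w 38.6 F [-0.5 -0.3  4.9]
[494.2 322.5 173.3  38.9   1.8]
```

View pics/s5.png

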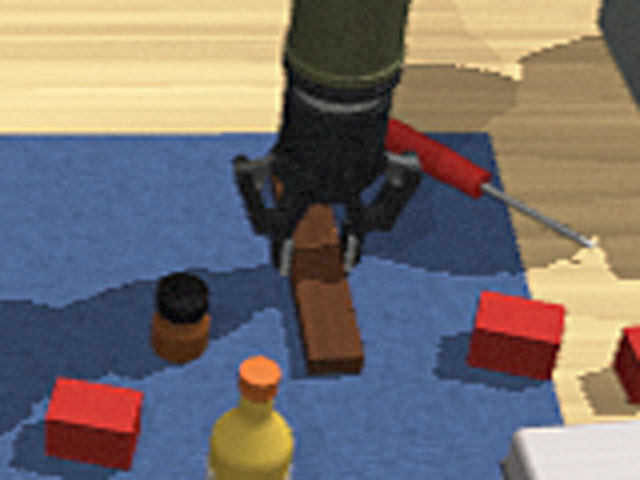

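Request:
arm_command([
  [0, 0, -0.5, 0, 0, 0, 1],
  [0, 0, -0.9, 0, 0, 0, 1],
  [0, 0, -0.9, 0, 0, 0, 1],
  [0, 0, -0.3, 0, 0, -0.9, 1],
  [0, 0, 0, 0, 0, -0.9, 1],
  [0, 0, 0, 0, 0, -0.9, 1],
  [0, 0, 0, 0, 0, -0.9, 1],
  [0, 0, 0, 0, 0, -0.9, 1],
  [0, 0, 0, 0, 0, -0.9, 1],
  [0, 0, 0, 0, 0, -0.9, 1],
])

```text
t: 14.95
tool_pos: [0.4592, 0.321, 0.2026]
tcp_rot: [-0.0, -0.473, 0.881, 0.0]
contact_force: [-0.6, 0.1, -0.9]
gripper_width: 0.0387
gripper_force: 60.5
```

Request:
arm_command([
  [0, 0, 0, 0, 0, -0.9, 1],
  [0, 0, 0, 0, 0, -0.9, 1],
  [0, 0, 0, 0, 0, -0.9, 1],
  [0, 0, 0, 0, 0, -0.9, 1],
  [0, 0, 0, 0, 0, -0.2, 1],
  [0, 0, 0, 0, 0, 0, 1],
])

```text
t: 15.55
tool_pos: [0.4594, 0.321, 0.2024]
tcp_rot: [-0.0, -0.699, 0.715, 0.0]
contact_force: [-0.2, 0.7, -1.7]
gripper_width: 0.0387
gripper_force: 60.6
```

```bash
python3 - <<'E'
from h import *
go(625,-29,200,178.5)
E
```

```text
t15.6 pos [459.4 321.  202.4] ang 178.7 turn [ 0.008 -0.001  0.024] shift [ 6.911 -3.495  0.049] j7 2.07 w 38.7 F [-0.2  0.7 -1.7]
```

Request:
arm_command([
  [0.77, -0.39, 0, 0.01, 0, 0.02, 1],
  [0.77, -0.39, 0, 0, 0, 0, 1],
  [0.77, -0.39, 0, 0, 0, 0, 1],
  [0.77, -0.39, 0, 0, 0, 0, 1],
  [0.77, -0.39, 0, 0, 0, 0, 1],
  [0.77, -0.39, 0, 0, 0, 0, 1],
  [0.77, -0.39, 0, 0, 0, 0, 1],
  [0.77, -0.39, 0, 0, 0, 0, 1],
  [0.76, -0.38, 0, 0, 0, 0, 1],
  [0, 0, 0, 0, 0, 0, 1],
])

```text
t: 16.55
tool_pos: [0.6282, -0.0371, 0.2016]
tcp_rot: [-0.001, -0.694, 0.72, -0.002]
contact_force: [0.1, -0.2, -1.2]
gripper_width: 0.0387
gripper_force: 60.7
```

Request:
arm_command([
  [0, 0, 0.5, 0, 0, 0, 1],
  [0, 0, 0.5, 0, 0, 0, 1],
  [0, 0, 0.3, 0, 0, 0, 1],
  [0, 0, 0, 0, 0, 0, 1],
  [0, 0, 0, 0, 0, 0, 1],
])

```text
t: 17.05
tool_pos: [0.6267, -0.0283, 0.1379]
tcp_rot: [0.0, -0.699, 0.715, -0.0]
contact_force: [0.6, 0.5, -1.3]
gripper_width: 0.0387
gripper_force: 60.7
```

```bash
python3 - <<'E'
from h import *
go(625,-29,118,178.5)
im=manip.camera("scene");cv2.imwrite("pics/s6.png",cv2.resize(im[110:250,200:340],None,fx=4.2,fy=4.2,interpolation=cv2.INTER_CUBIC))
E
```

```text
t17.1 pos [626.7 -28.3 137.9] ang 178.6 turn [-0.004  0.     0.017] shift [0.016 0.033 0.398] j7 2.69 w 38.7 F [ 0.6  0.5 -1.3]
```

View pics/s6.png

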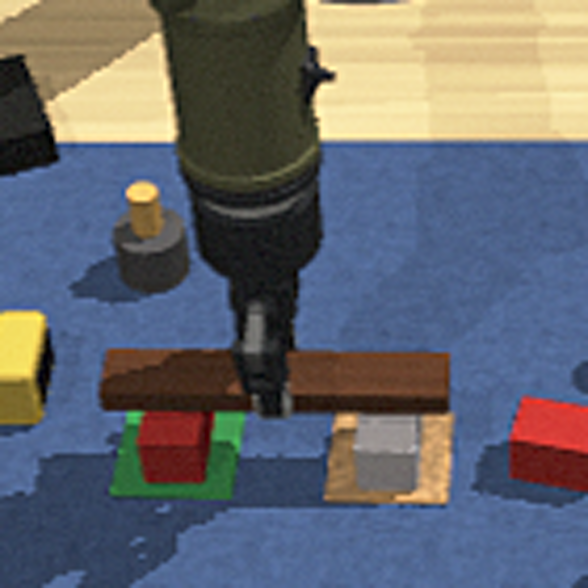

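The strip hangs above both blocks, with its front bottom edge from crop (101,410) to (448,412).

```bash
python3 - <<'E'
from h import *
c=lambda L:np.array(L)/4.2+[200,110]-.4
im=manip.camera("scene");h=cv2.cvtColor(im,cv2.COLOR_BGR2HSV)
v=203;print([(i,*p) for i,p in zip(range(220,230),h[v,220:230].tolist())],[(i,*p) for i,p in zip(range(300,311),h[v,300:311].tolist())])
w=plane("scene",c([(101,410),(448,412)]),.0645);print(w,w.mean(0))
w=plane("scene",c([(140,479),(208,481),(357,487),(418,490)]),.004);print(w)
E
```

```text
[(220, 110, 115, 155), (221, 110, 117, 151), (222, 109, 121, 164), (223, 119, 71, 90), (224, 12, 189, 62), (225, 11, 143, 64), (226, 12, 139, 64), (227, 10, 136, 62), (228, 9, 149, 60), (229, 8, 146, 63)] [(300, 10, 142, 115), (301, 11, 142, 117), (302, 10, 140, 120), (303, 10, 145, 116), (304, 10, 144, 108), (305, 11, 152, 114), (306, 8, 132, 89), (307, 111, 110, 125), (308, 108, 118, 141), (309, 110, 115, 138), (310, 111, 111, 138)]
[[ 0.64334527 -0.13818506]
 [ 0.64522489  0.08122819]] [ 0.64428508 -0.02847844]
[[ 0.64853311 -0.12075733]
 [ 0.65026466 -0.07617998]
 [ 0.65542695  0.02116726]
 [ 0.65799318  0.06083571]]
```

Request:
arm_command([
  [0, 0.02, 0.2, 0, 0, 0.02, 1],
  [0, 0, 0.15, 0, 0, 0, 1],
  [0, 0, 0.05, 0, 0, 0, 1],
  [0, 0, 0, 0, 0, 0, 1],
  [0, 0, 0, 0, 0, 0, 1],
])

```text
t: 17.65
tool_pos: [0.6251, -0.0288, 0.1175]
tcp_rot: [-0.0, -0.698, 0.716, -0.0]
contact_force: [-1.7, -0.3, 3.9]
gripper_width: 0.0388
gripper_force: 61.1
```

```bash
python3 - <<'E'
from h import *
go(625.5,-28.5,117.4,178.5)
E
```

```text
t17.6 pos [625.1 -28.8 117.5] ang 178.5 turn [ 0.002 -0.003 -0.   ] shift [-0.006 -0.008  0.001] j7 2.67 w 38.8 F [-1.7 -0.3  3.9]
```

Request:
arm_command([
  [0, 0, 0, 0, 0, 0, 0.3],
  [0, 0, 0, 0, 0, 0, 0.3],
  [0, 0, 0, 0, 0, 0, 0.3],
  [0, 0, -0.4, 0, 0, 0, 0.3],
  [0, 0, -0.8, 0, 0, 0, 0.3],
  [0, 0, -0.8, 0, 0, 0.9, 0],
  [0, 0, 0, 0, 0, 0.9, 0],
  [0, 0, 0, 0, 0, 0.9, 0],
  [0, 0, 0, 0, 0, 0.9, 0],
  [0, 0, 0, 0, 0, 0.9, 0],
])

```text
t: 18.65
tool_pos: [0.6255, -0.0286, 0.2176]
tcp_rot: [0.0, -0.419, 0.908, -0.0]
contact_force: [-0.1, 1.0, 0.1]
gripper_width: 0.0854
gripper_force: 0.0
```

Request:
arm_command([
  [0, 0, 0, 0, 0, 0.9, 0],
  [0, 0, 0, 0, 0, 0.9, 0],
  [0, 0, 0, 0, 0, 0.9, 0],
  [0, 0, 0, 0, 0, 0.9, 0],
  [0, 0, 0, 0, 0, 0.9, 0],
  [0, 0, 0, 0, 0, 0.55, 0],
  [0, 0, 0, 0, 0, 0, 0],
])

```text
t: 19.35
tool_pos: [0.6255, -0.0283, 0.2174]
tcp_rot: [0.0, -0.056, 0.998, -0.0]
contact_force: [-0.4, -0.6, 0.7]
gripper_width: 0.0851
gripper_force: 0.0
```

```bash
python3 - <<'E'
from h import *
go(516.5,-361.5,200,96.4)
E
```

```text
t19.4 pos [625.5 -28.3 217.4] ang 96.4 turn [-0.001  0.004 -0.001] shift [ 2.909 -6.379  0.349] j7 1.56 w 85.1 F [-0.4 -0.6  0.7]
```

Request:
arm_command([
  [0.36, -0.8, 0, 0, 0, 0, 0],
  [0.36, -0.8, 0, 0, 0, 0, 0],
  [0.36, -0.8, 0, 0, 0, 0, 0],
  [0.36, -0.8, 0, 0, 0, 0, 0],
  [0.36, -0.8, 0, 0, 0, 0, 0],
  [0.36, -0.8, 0, 0, 0, 0, 0],
  [0.36, -0.8, 0.2, 0, 0, 0, 0],
  [0.36, -0.76, 0.6, 0, 0, 0, 0],
  [0, 0, 0.6, 0, 0, 0, 0],
  [0, 0, 0, 0, 0, 0, 0],
])

```text
t: 20.35
tool_pos: [0.5156, -0.3599, 0.1445]
tcp_rot: [-0.003, -0.056, 0.998, 0.002]
contact_force: [0.1, 0.7, -0.4]
gripper_width: 0.0851
gripper_force: 0.0
```

```bash
python3 - <<'E'
from h import *
im=manip.camera("top");M=masks(im);cv2.imwrite("pics/t7.png",cv2.resize(im[140:300,280:520],None,fx=3.3,fy=3.3,interpolation=cv2.INTER_CUBIC))
print(rect("top",M["dark"],(373,185),.062,55))
print("knob",rect("top",M["knob"],(421,258),.075,15))
go(516.5,-361.5,74,96.4)
f=[pix("top",(x,y,.062)) for x,y in((.6445,.080),(.6445,-.14),(.6045,-.14))];print(np.round(f,1))
E
```

```text
[616.5 -30.2 217.2  62.7  87.7]
knob [ 443.7 -135.    24.9   19.4   89.6]
t20.4 pos [ 517.5 -358.8  146.8] ang 96.5 turn [ 0.022 -0.015  0.014] shift [ 0.026 -0.051  1.456] j7 2.10 w 85.2 F [0.6 0.4 0.8]
[[332.  180. ]
 [418.  179.4]
 [418.7 194.7]]
```

View pics/t7.png

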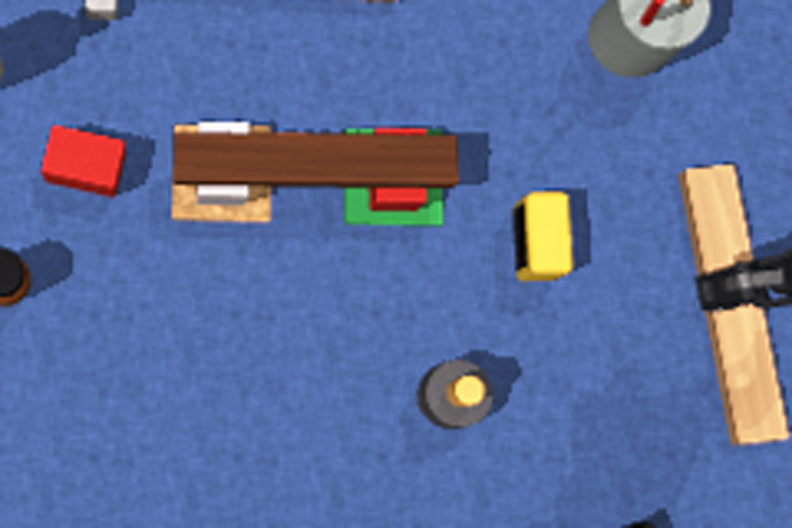

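The dark strip bridges both blocks, spanning crop (173 to 458, 134 to 185), within about 1 mm of ideal. The gripper is over the middle of the pale strip.

Request:
arm_command([
  [0.02, -0.05, 0.4, 0.02, -0.015, 0.015, 0],
  [0, 0, 0.6, 0, 0, 0, 0],
  [0, 0, 0.4, 0, 0, 0, 0],
  [0, 0, 0, 0, 0, 0, 0.4],
  [0, 0, 0, 0, 0, 0, 0.4],
])

```text
t: 20.9
tool_pos: [0.5193, -0.3614, 0.08]
tcp_rot: [0.002, -0.056, 0.998, -0.002]
contact_force: [-0.3, 0.4, 0.5]
gripper_width: 0.0593
gripper_force: 0.0
```

```bash
python3 - <<'E'
from h import *
go(516.3,-361.5,73.5,96.4)
E
```

```text
t20.9 pos [ 519.3 -361.4   80. ] ang 96.4 turn [-0.024  0.029  0.006] shift [0.06  0.005 0.13 ] j7 2.08 w 59.3 F [-0.3  0.4  0.5]
```

Request:
arm_command([
  [0.06, 0, 0.12, -0.02, 0.03, 0, 0.4],
  [0, 0, 0, 0, 0, 0, 0.4],
  [0, 0, 0, 0, 0, 0, 1],
  [0, 0, 0, 0, 0, 0, 1],
  [0, 0, 0, 0, 0, 0, 1],
  [0, 0, 0, 0, 0, 0, 1],
  [0, 0, 0, 0, 0, 0, 1],
])

```text
t: 21.6
tool_pos: [0.5152, -0.363, 0.0735]
tcp_rot: [-0.0, -0.055, 0.998, -0.001]
contact_force: [-1.8, 0.5, 6.4]
gripper_width: 0.0385
gripper_force: 62.1
```

```bash
python3 - <<'E'
from h import *
go(516.3,-361.5,220,96.4)
E
```

```text
t21.6 pos [ 515.2 -363.    73.5] ang 96.3 turn [-0.008 -0.005 -0.013] shift [-0.024  0.027 -2.931] j7 2.08 w 38.5 F [-1.8  0.5  6.4]
```

Request:
arm_command([
  [0, 0, -0.5, 0, 0, 0, 1],
  [0, 0, -0.9, 0, 0, 0, 1],
  [0, 0, -0.9, 0, 0, 0, 1],
  [0, 0, -0.6, 0, 0, 0.9, 1],
  [0, 0, 0, 0, 0, 0.9, 1],
  [0, 0, 0, 0, 0, 0.9, 1],
  [0, 0, 0, 0, 0, 0.9, 1],
  [0, 0, 0, 0, 0, 0.9, 1],
  [0, 0, 0, 0, 0, 0.9, 1],
  [0, 0, 0, 0, 0, 0.9, 1],
])

```text
t: 22.6
tool_pos: [0.515, -0.3624, 0.2174]
tcp_rot: [-0.001, 0.408, 0.913, -0.0]
contact_force: [-0.5, -1.0, -0.7]
gripper_width: 0.0387
gripper_force: 61.4
```

Request:
arm_command([
  [0, 0, 0, 0, 0, 0.9, 1],
  [0, 0, 0, 0, 0, 0.9, 1],
  [0, 0, 0, 0, 0, 0.9, 1],
  [0, 0, 0, 0, 0, 0.9, 1],
  [0, 0, 0, 0, 0, 0.9, 1],
  [0, 0, 0, 0, 0, 0.6, 1],
  [0, 0, 0, 0, 0, 0, 1],
])

```text
t: 23.3
tool_pos: [0.5152, -0.3621, 0.2173]
tcp_rot: [-0.001, 0.718, 0.696, -0.001]
contact_force: [-0.5, -0.6, -1.1]
gripper_width: 0.0385
gripper_force: 61.4
```

```bash
python3 - <<'E'
from h import *
go(625.3,-28.7,215,-1.5)
E
```

```text
t23.3 pos [ 515.2 -362.1  217.3] ang -1.7 turn [-0.014  0.    -0.026] shift [6.724 2.027 0.045] j7 0.71 w 38.5 F [-0.5 -0.6 -1.1]
```

Request:
arm_command([
  [0.84, 0.25, 0, -0.01, 0, -0.025, 1],
  [0.84, 0.25, 0, 0, 0, 0, 1],
  [0.84, 0.25, 0, 0, 0, 0, 1],
  [0.84, 0.25, 0, 0, 0, 0, 1],
  [0.84, 0.25, 0, 0, 0, 0, 1],
  [0.84, 0.26, 0, 0, 0, 0, 1],
  [0.84, 0.26, 0, 0, 0, 0, 1],
  [0.84, 0.26, 0, 0, 0, 0, 1],
  [0, 0, 0.4, 0, 0, 0, 1],
  [0, 0, 0.4, 0, 0, 0, 1],
])

```text
t: 24.3
tool_pos: [0.626, -0.0267, 0.1771]
tcp_rot: [0.0, 0.713, 0.701, 0.001]
contact_force: [-0.0, -1.2, -1.4]
gripper_width: 0.0385
gripper_force: 61.4
```

Request:
arm_command([
  [0, 0, 0.2, 0, 0, 0, 1],
  [0, 0, 0.1, 0, 0, 0, 1],
  [0, 0, 0, 0, 0, 0, 1],
  [0, 0, 0, 0, 0, 0, 1],
])

```text
t: 24.7
tool_pos: [0.6257, -0.0298, 0.163]
tcp_rot: [0.0, 0.716, 0.698, 0.0]
contact_force: [0.1, -0.2, -0.4]
gripper_width: 0.0389
gripper_force: 61.4
```

```bash
python3 - <<'E'
from h import *
go(625.3,-28.7,135.5,-1.5)
im=manip.camera("scene");cv2.imwrite("pics/s8.png",cv2.resize(im[110:250,200:340],None,fx=4.2,fy=4.2,interpolation=cv2.INTER_CUBIC))
h=cv2.cvtColor(im,cv2.COLOR_BGR2HSV)
for u in (222,223,224,225,226,304,305,306,307,308):print(u,h[190:212,u].tolist())
E
```

```text
t24.7 pos [625.7 -29.8 163. ] ang -1.5 turn [0.005 0.002 0.003] shift [ 0.022 -0.008  0.549] j7 0.18 w 38.9 F [ 0.1 -0.2 -0.4]
222 [[15, 107, 213], [14, 103, 227], [16, 116, 229], [15, 110, 128], [16, 122, 146], [16, 118, 153], [15, 118, 138], [17, 130, 102], [17, 129, 105], [16, 143, 107], [173, 11, 91], [109, 126, 166], [109, 114, 156], [110, 112, 152], [109, 116, 150], [109, 115, 151], [110, 112, 152], [108, 116, 147], [109, 114, 143], [109, 123, 139], [110, 114, 147], [110, 113, 145]]
223 [[16, 118, 234], [17, 111, 242], [15, 114, 242], [15, 121, 131], [15, 114, 141], [15, 110, 150], [13, 104, 135], [16, 113, 99], [16, 124, 103], [15, 128, 100], [12, 86, 107], [109, 134, 168], [110, 119, 159], [110, 118, 158], [109, 118, 155], [108, 119, 152], [110, 115, 155], [108, 126, 158], [110, 122, 151], [109, 122, 150], [110, 122, 148], [109, 112, 150]]
224 [[15, 111, 227], [16, 109, 236], [16, 116, 170], [15, 105, 133], [16, 111, 142], [16, 110, 146], [16, 111, 133], [15, 109, 101], [14, 113, 104], [17, 133, 98], [15, 96, 109], [109, 134, 185], [110, 125, 173], [109, 123, 166], [109, 110,
[... 1893 characters left out ...]
, 135, 151], [110, 127, 156], [109, 123, 156], [109, 124, 154], [109, 123, 151], [109, 127, 156], [110, 119, 144], [120, 75, 122], [116, 86, 130], [111, 103, 131], [113, 96, 127], [114, 99, 124], [114, 100, 125], [113, 105, 136], [110, 117, 135], [111, 103, 131], [11, 63, 142], [15, 105, 155], [15, 103, 139], [11, 41, 118]]
308 [[110, 116, 152], [109, 116, 154], [110, 117, 159], [110, 114, 157], [109, 115, 151], [110, 112, 148], [109, 112, 150], [110, 118, 149], [110, 123, 151], [110, 120, 142], [109, 121, 148], [108, 123, 151], [109, 120, 153], [110, 120, 145], [110, 118, 145], [108, 124, 150], [109, 122, 149], [110, 122, 148], [113, 62, 140], [123, 41, 132], [116, 49, 131], [112, 89, 144]]
```

View pics/s8.png

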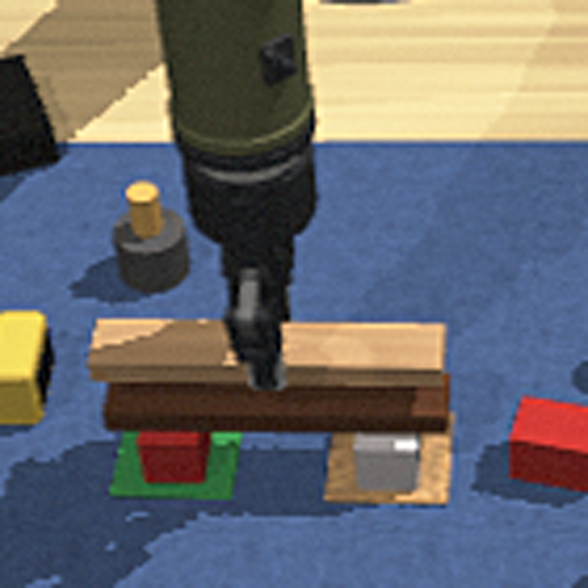

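```bash
python3 - <<'E'
from h import *
h=cv2.cvtColor(manip.camera("scene"),cv2.COLOR_BGR2HSV).astype(int)
for nm,v,z in(("pale",199,.0925),("dark",209,.050)):
    b=(h[v,:,0]<30)&(h[v,:,1]>70)|((h[v,:,0]<30)&(h[v,:,2]<80));
    print(nm,h[v,216:228].tolist(),h[v,302:310].tolist())
    c=np.where(b[210:320])[0]+210;e=np.array([(c.min()-.5,v),(c.max()+.5,v)]);w=plane("scene",e,z);print(e[:,0],w.round(4).tolist(),w.mean(0).round(4))
E
```

```text
pale [[111, 117, 139], [110, 114, 136], [109, 118, 141], [110, 121, 147], [109, 127, 154], [166, 30, 111], [16, 140, 106], [15, 128, 100], [15, 124, 101], [16, 120, 102], [15, 115, 102], [17, 108, 102]] [[14, 110, 102], [15, 108, 106], [17, 106, 106], [13, 147, 113], [13, 200, 115], [117, 72, 124], [110, 118, 143], [109, 118, 136]]
[210.5 306.5] [[0.64, -0.1691], [0.6402, 0.0823]] [ 0.6401 -0.0434]
dark [[110, 116, 156], [109, 114, 156], [110, 114, 156], [110, 111, 159], [110, 117, 151], [110, 119, 144], [109, 116, 138], [109, 116, 156], [113, 90, 99], [13, 130, 49], [15, 189, 50], [11, 139, 46]] [[12, 166, 60], [10, 140, 62], [11, 147, 66], [12, 135, 72], [14, 159, 88], [16, 108, 153], [124, 45, 131], [109, 128, 134]]
[224.5 307.5] [[0.6364, -0.139], [0.6365, 0.0841]] [ 0.6365 -0.0274]
```

```bash
python3 - <<'E'
from h import *
for nm,z,cs in(("pale",.092,(221.0,304.9)),("dark",.052,(224.4,306.6))):
    a=pix("scene",(.6455,0,z));b=pix("scene",(.6455,.1,z));k=.1/(b[0]-a[0]);ys=[(c-a[0])*k for c in cs];print(nm,a,np.round(ys,4),round(np.mean(ys),4))
E
```

```text
pale [274.90654784 200.61309789] [-0.1405  0.0782] -0.0312
dark [275.91172044 210.97428848] [-0.1374  0.0819] -0.0278
```

Request:
arm_command([
  [0.065, -0.01, 0.2, 0, 0, 0, 1],
  [0, 0, 0.2, 0, 0, 0, 1],
  [0, 0, 0.1, 0, 0, 0, 1],
  [0, 0, 0, 0, 0, 0, 1],
  [0, 0, 0, 0, 0, 0, 1],
])

```text
t: 25.3
tool_pos: [0.6247, -0.0261, 0.1368]
tcp_rot: [-0.0, 0.716, 0.698, -0.001]
contact_force: [-0.3, -0.3, -0.8]
gripper_width: 0.0387
gripper_force: 61.4
```

```bash
python3 - <<'E'
from h import *
go(625.2,-26.5,135.5,-1.5)
h=cv2.cvtColor(manip.camera("scene"),cv2.COLOR_BGR2HSV).astype(int)
for v in(202,204,205,209,211):print(v,h[v,219:228].tolist(),h[v,303:310].tolist())
E
```

```text
t25.3 pos [624.7 -26.1 136.8] ang -1.5 turn [-0.007  0.003  0.004] shift [-0.007  0.009  0.026] j7 0.18 w 38.7 F [-0.3 -0.3 -0.8]
202 [[110, 118, 145], [109, 116, 141], [109, 115, 149], [109, 122, 159], [112, 77, 126], [15, 96, 135], [17, 121, 146], [15, 109, 147], [15, 114, 146]] [[16, 109, 226], [15, 110, 228], [16, 112, 233], [16, 125, 223], [176, 34, 129], [109, 128, 137], [110, 120, 153]]
204 [[109, 122, 151], [110, 112, 152], [110, 108, 151], [110, 122, 153], [111, 96, 122], [13, 77, 96], [16, 131, 103], [15, 117, 100], [15, 111, 103]] [[16, 111, 154], [15, 112, 161], [15, 109, 168], [16, 131, 165], [125, 46, 127], [110, 131, 142], [109, 120, 134]]
205 [[109, 116, 143], [110, 119, 144], [109, 114, 145], [109, 122, 149], [109, 131, 158], [153, 23, 99], [16, 126, 107], [16, 112, 107], [15, 108, 104]] [[15, 111, 94], [16, 118, 91], [15, 117, 94], [16, 144, 110], [114, 82, 131], [109, 132, 147], [109, 119, 143]]
209 [[109, 118, 155], [110, 117, 150], [111, 114, 145], [109, 120, 140], [109, 117, 152], [116, 85, 99], [6, 107, 50], [14, 197, 44], [13, 141, 47]] [[10, 134, 59], [13, 151, 54], [9, 170, 57], [11, 155, 89], [16, 105, 153], [119, 41, 130], [109, 132, 133]]
211 [[109, 111, 142], [110, 114, 150], [109, 112, 143], [110, 111, 145], [110, 114, 147], [111, 96, 111], [165, 39, 52], [15, 242, 40], [10, 133, 50]] [[13, 149, 41], [11, 149, 41], [10, 161, 38], [12, 154, 78], [10, 40, 116], [111, 84, 146], [109, 130, 141]]
```

Request:
arm_command([
  [0, 0.01, 0.03, 0, 0, 0, 1],
  [0, 0, 0, 0, 0, 0, 1],
  [0, 0, 0, 0, 0, 0, 0.35],
  [0, 0, 0, 0, 0, 0, 0.35],
  [0, 0, 0, 0, 0, 0, 0.35],
  [0, 0, -0.3, 0, 0, 0, 0.35],
  [0, 0, -0.8, 0, 0, 0, 0.35],
  [0, 0, -0.9, 0, 0, 0, 0.35],
  [0, 0, 0, 0, 0, 0, 0.35],
])

```text
t: 26.25
tool_pos: [0.628, -0.0268, 0.2421]
tcp_rot: [0.004, 0.716, 0.698, 0.003]
contact_force: [-0.0, 0.1, -0.2]
gripper_width: 0.0555
gripper_force: 0.0
```

```bash
python3 - <<'E'
from h import *
go(443.5,-136,230,-1.5)
E
```

```text
t26.2 pos [628.  -26.8 242.1] ang -1.5 turn [0.069 0.004 0.002] shift [-2.279 -3.633  0.243] j7 0.15 w 55.5 F [-0.   0.1 -0.2]
```

Request:
arm_command([
  [-0.46, -0.73, 0, 0.07, 0, 0, 0.2],
  [-0.46, -0.73, 0, 0, 0, 0, 0.2],
  [-0.46, -0.73, 0, 0, 0, 0, 0.2],
  [-0.46, -0.73, 0, 0, 0, 0, 0.2],
  [-0.46, -0.71, 0, 0, 0, 0, 0.2],
  [0, 0, 0.4, 0, 0, 0, 0.2],
  [0, 0, 0.4, 0, 0, 0, 0.2],
  [0, 0, 0, 0, 0, 0, 0.2],
  [0, 0, 0, 0, 0, 0, 0.2],
])

```text
t: 27.15
tool_pos: [0.4407, -0.1364, 0.1975]
tcp_rot: [-0.004, 0.716, 0.698, -0.004]
contact_force: [1.2, -0.3, 0.9]
gripper_width: 0.0683
gripper_force: 0.0
```

```bash
python3 - <<'E'
from h import *
go(443.5,-136,116,-1.5)
im=manip.camera("scene");a=cv2.resize(im[100:200,180:300],None,fx=3.3,fy=3.3,interpolation=cv2.INTER_CUBIC)
t=manip.camera("top");b=cv2.resize(t[150:250,310:430],None,fx=3.3,fy=3.3,interpolation=cv2.INTER_CUBIC)
cv2.imwrite("pics/m9.png",np.hstack([a,b]));M=masks(t);print(rect("top",M["pale"],(373,185),.080,55))
f=[pix("top",(.6265+dx,-.03+dy,.08)) for dx,dy in((.02,.11),(.02,-.11),(-.02,-.11))];print(np.round(f,1))
E
```

```text
t27.1 pos [ 440.7 -136.4  197.5] ang -1.5 turn [-0.076  0.002  0.004] shift [0.009 0.057 1.629] j7 0.41 w 68.3 F [ 1.2 -0.3  0.9]
[623.8 -29.  218.9  41.3  89.6]
[[332.1 177.5]
 [419.4 176.9]
 [420.2 192.4]]
```

View pics/m9.png

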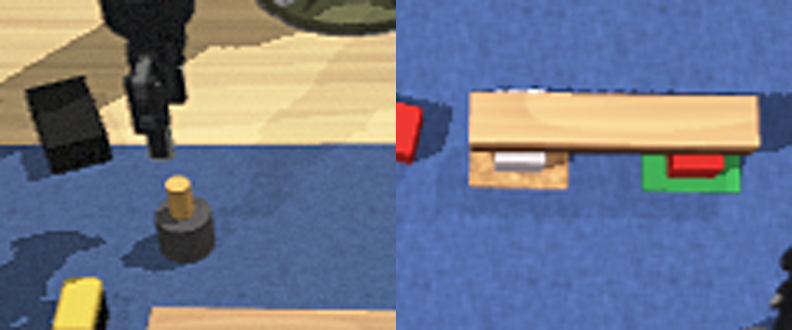

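Request:
arm_command([
  [0.01, 0.04, 0.4, -0.07, 0, 0, 0.2],
  [0, 0, 0.6, 0, 0, 0, 0.4],
  [0, 0, 0.4, 0, 0, 0, 0.5],
  [0, 0, 0, 0, 0, 0, 0.5],
  [0, 0, 0, 0, 0, 0, 0.5],
])

```text
t: 27.75
tool_pos: [0.4428, -0.1361, 0.1279]
tcp_rot: [0.0, 0.716, 0.698, -0.0]
contact_force: [0.6, -0.2, -0.1]
gripper_width: 0.0428
gripper_force: 0.0
```

```bash
python3 - <<'E'
from h import *
go(443.2,-135.5,117,-1.5)
im=manip.camera("scene");a=cv2.resize(im[120:200,190:290],None,fx=6,fy=6,interpolation=cv2.INTER_CUBIC);cv2.imwrite("pics/m10.png",a)
E
```

```text
t27.8 pos [ 442.8 -136.1  127.9] ang -1.5 turn [-0.001  0.003  0.005] shift [0.011 0.008 0.219] j7 0.47 w 42.8 F [ 0.6 -0.2 -0.1]
```

View pics/m10.png

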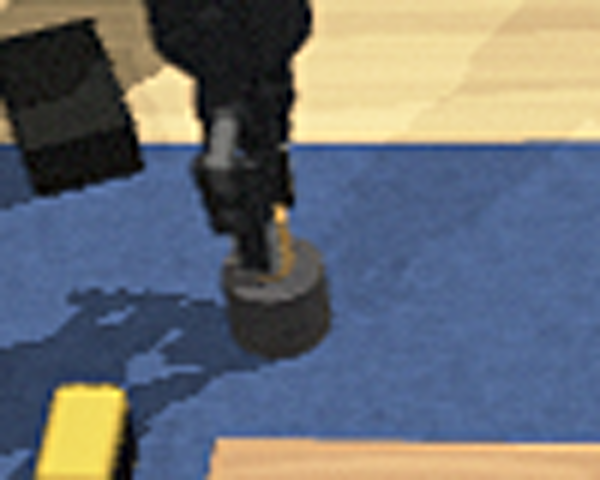

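The finger is in front of the knob, roughly centred on it (finger at crop x 237–282, knob's right edge at 290).

Request:
arm_command([
  [0.025, 0.01, 0.2, 0, 0, 0, 0.5],
  [0, 0, 0, 0, 0, 0, 0.5],
  [0, 0, 0, 0, 0, 0, 1],
  [0, 0, 0, 0, 0, 0, 1],
  [0, 0, 0, 0, 0, 0, 1],
  [0, 0, 0, 0, 0, 0, 1],
  [0, 0, 0, 0, 0, 0, 1],
])

```text
t: 28.5
tool_pos: [0.4435, -0.1348, 0.1176]
tcp_rot: [0.001, 0.716, 0.698, 0.0]
contact_force: [1.9, -0.4, 3.4]
gripper_width: 0.0202
gripper_force: 58.8
```

```bash
python3 - <<'E'
from h import *
go(625.2,-27.5,230,-1.5)
E
```

```text
t28.5 pos [ 443.5 -134.8  117.6] ang -1.5 turn [0.007 0.004 0.005] shift [ 2.24   3.577 -2.248] j7 0.48 w 20.2 F [ 1.9 -0.4  3.4]
```

Request:
arm_command([
  [0, 0, -0.2, 0, 0, 0, 1],
  [0, 0, -0.5, 0, 0, 0, 1],
  [0, 0, -0.8, 0, 0, 0, 1],
  [0, 0, -0.75, 0, 0, 0, 1],
  [0.3, 0.5, 0, 0, 0, 0, 1],
  [0.43, 0.68, 0, 0, 0, 0, 1],
  [0.43, 0.68, 0, 0, 0, 0, 1],
  [0.43, 0.68, 0, 0, 0, 0, 1],
  [0.35, 0.6, 0, 0, 0, 0, 1],
  [0.3, 0.43, 0, 0, 0, 0, 1],
])

```text
t: 29.5
tool_pos: [0.6246, -0.0257, 0.2287]
tcp_rot: [-0.001, 0.716, 0.698, -0.001]
contact_force: [-0.3, -0.2, -7.1]
gripper_width: 0.0202
gripper_force: 59.8
```

Request:
arm_command([
  [0, 0, 0.2, 0, 0, 0, 1],
  [0, 0, 0.1, 0, 0, 0, 1],
  [0, 0, 0, 0, 0, 0, 1],
  [0, 0, 0, 0, 0, 0, 1],
])

```text
t: 29.9
tool_pos: [0.6232, -0.0282, 0.2146]
tcp_rot: [-0.0, 0.717, 0.698, -0.001]
contact_force: [0.0, -0.3, -6.1]
gripper_width: 0.0205
gripper_force: 60.2
```

```bash
python3 - <<'E'
from h import *
go(625.2,-28.5,197.6,-1.5)
im=manip.camera("scene");a=cv2.resize(im[130:240,200:330],None,fx=5,fy=5,interpolation=cv2.INTER_CUBIC);cv2.imwrite("pics/m11.png",a)
E
```

```text
t29.9 pos [623.2 -28.2 214.6] ang -1.5 turn [-0.014  0.005 -0.005] shift [-0.005  0.041  0.34 ] j7 0.16 w 20.5 F [ 0.  -0.3 -6.1]
```

View pics/m11.png

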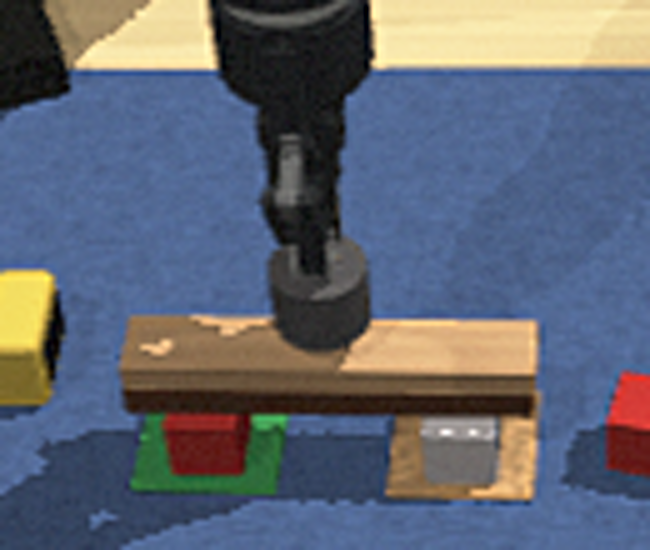

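```bash
python3 - <<'E'
from h import *
im=manip.camera("scene");h=cv2.cvtColor(im,cv2.COLOR_BGR2HSV).astype(int)
print([(i,*p) for i,p in zip(range(250,280),h[186,250:280].tolist())]);print(h[188:206,264].tolist())
c=lambda L:np.array(L)/5+[200,130]-.4
def y(col,x,z):
    a=pix("scene",(x,-.03,z));b=pix("scene",(x,.07,z));return -.03+(col-a[0])*.1/(b[0]-a[0])
print("weight",[y(v,.625,.125) for v in (254.6,273.6)])
print(plane("scene",c([(322,349)]),.097))
print("pale top",plane("scene",c([(122,374),(537,376),(133,316),(538,320)]),.080))
E
```

```text
[(250, 110, 118, 149), (251, 109, 119, 146), (252, 111, 117, 153), (253, 110, 105, 122), (254, 114, 38, 67), (255, 10, 24, 64), (256, 20, 11, 67), (257, 165, 16, 62), (258, 162, 20, 65), (259, 15, 9, 60), (260, 45, 8, 66), (261, 60, 4, 65), (262, 15, 8, 61), (263, 158, 18, 56), (264, 170, 14, 55), (265, 0, 10, 52), (266, 17, 20, 88), (267, 0, 6, 92), (268, 10, 15, 99), (269, 15, 10, 101), (270, 15, 9, 108), (271, 30, 6, 91), (272, 18, 22, 59), (273, 107, 64, 84), (274, 110, 109, 143), (275, 110, 117, 151), (276, 109, 119, 146), (277, 109, 108, 153), (278, 110, 114, 150), (279, 111, 116, 154)]
[[8, 11, 97], [0, 5, 97], [15, 13, 40], [160, 16, 47], [10, 17, 45], [0, 12, 43], [30, 5, 48], [90, 10, 50], [90, 6, 41], [135, 12, 43], [15, 11, 45], [45, 11, 47], [13, 83, 83], [15, 113, 133], [15, 111, 151], [15, 113, 138], [14, 110, 114], [15, 108, 97]]
weight [np.float64(-0.051663721919643385), np.float64(-0.002487150136744481)]
[[ 0.64589084 -0.02801583]]
pale top [[ 0.64765506 -0.13441537]
 [ 0.64926981  0.08352317]
 [ 0.60486207 -0.13438691]
 [ 0.60813238  0.08337055]]
```

Request:
arm_command([
  [0.045, 0.05, 0.15, -0.01, 0, 0, 1],
  [0, 0, 0.12, 0, 0, 0, 1],
  [0, 0, 0, 0, 0, 0, 1],
  [0, 0, 0, 0, 0, 0, 1],
])

```text
t: 30.4
tool_pos: [0.6266, -0.0251, 0.2008]
tcp_rot: [0.0, 0.716, 0.698, -0.0]
contact_force: [0.2, 0.5, -7.0]
gripper_width: 0.0201
gripper_force: 60.3
```

```bash
python3 - <<'E'
from h import *
go(625.2,-27,197.6,-1.5)
im=manip.camera("scene");h=cv2.cvtColor(im,cv2.COLOR_BGR2HSV).astype(int)
for u in(262,264,266):print(h[195:218,u].tolist())
print([(i,*p) for i,p in zip(range(250,280),h[192,250:280].tolist())])
def y(col,x,z):
    a=pix("scene",(x,-.03,z));b=pix("scene",(x,.07,z));return -.03+(col-a[0])*.1/(b[0]-a[0])
print([(v,round(y(v,.625,.108),4)) for v in (254,255,274,275)])
E
```

```text
t30.4 pos [626.6 -25.1 200.8] ang -1.5 turn [0.002 0.003 0.004] shift [-0.039 -0.027  0.064] j7 0.16 w 20.1 F [ 0.2  0.5 -7. ]
[[105, 23, 45], [20, 16, 49], [60, 11, 45], [45, 10, 49], [30, 16, 48], [45, 11, 48], [60, 12, 44], [0, 6, 45], [120, 6, 43], [35, 29, 52], [16, 111, 113], [17, 113, 111], [16, 104, 105], [14, 117, 87], [10, 190, 39], [13, 168, 44], [13, 179, 50], [0, 66, 50], [110, 117, 153], [109, 116, 136], [110, 114, 145], [108, 116, 150], [108, 109, 91]]
[[15, 12, 43], [20, 37, 41], [45, 11, 46], [40, 16, 48], [160, 15, 51], [60, 6, 43], [17, 40, 45], [30, 20, 50], [120, 17, 44], [120, 6, 41], [15, 112, 80], [17, 118, 108], [15, 106, 108], [13, 110, 88], [13, 142, 43], [10, 123, 52], [11, 198, 45], [8, 85, 48], [108, 114, 127], [111, 113, 144], [111, 117, 139], [110, 106, 145], [111, 113, 86]]
[[0, 0, 37], [60, 6, 44], [105, 21, 49], [60, 11, 46], [0, 6, 44], [30, 17, 46], [10, 15, 50], [45, 12, 43], [90, 18, 43], [135, 23, 45], [17, 106, 82], [15, 114, 116], [15, 112, 109], [18, 127, 94], [10, 186, 37], [13, 184, 43], [13, 172, 46], [7, 109, 49], [109, 117, 113], [109, 120, 138], [110, 118, 136], [108, 116, 125], [109, 114, 87]]
[(250, 110, 121, 158), (251, 109, 122, 155), (252, 109, 121, 154), (253, 109, 126, 150), (254, 111, 120, 162), (255, 112, 110, 109), (256, 108, 59, 43), (257, 23, 18, 57), (258, 15, 8, 66), (259, 10, 12, 64), (260, 15, 8, 64), (261, 15, 24, 65), (262, 0, 8, 67), (263, 0, 16, 62), (264, 0, 11, 67), (265, 170, 12, 66), (266, 8, 16, 63), (267, 6, 14, 93), (268, 12, 12, 104), (269, 12, 13, 102), (270, 173, 10, 104), (271, 0, 8, 94), (272, 75, 17, 60), (273, 8, 21, 49), (274, 15, 32, 48), (275, 110, 99, 118), (276, 109, 125, 153), (277, 109, 132, 154), (278, 109, 132, 154), (279, 110, 129, 150)]
[(254, np.float64(-0.0549)), (255, np.float64(-0.0523)), (274, np.float64(-0.0026)), (275, np.float64(-0.0))]
```

```bash
python3 - <<'E'
from h import *
print(plane("scene",[(264.5,204.8)],.0832),pix("scene",(.6533,-.026,.0832)))
im=manip.camera("scene");h=cv2.cvtColor(im,cv2.COLOR_BGR2HSV).astype(int)
for u in(240,290):print(u,h[188:214,u].tolist(),[pix("scene",(.6273+d,y,.08))[1] for d in(-.02,.02) for y in[{240:-.1,290:.04}[u]]])
E
```

```text
[[ 0.65218622 -0.02736336]] [264.98834131 205.11085132]
240 [[110, 115, 151], [110, 112, 157], [109, 117, 151], [109, 124, 146], [110, 122, 152], [16, 86, 133], [15, 122, 150], [15, 115, 140], [15, 113, 140], [15, 112, 153], [16, 108, 147], [16, 110, 135], [16, 109, 136], [15, 108, 139], [16, 113, 144], [15, 107, 140], [15, 115, 91], [13, 105, 104], [17, 103, 102], [15, 113, 99], [10, 141, 49], [9, 125, 53], [14, 187, 41], [10, 130, 49], [5, 209, 66], [1, 186, 151]] [np.float64(193.43569788808296), np.float64(204.29369263626876)]
290 [[110, 112, 132], [110, 116, 127], [110, 113, 138], [110, 116, 141], [109, 131, 142], [114, 91, 145], [18, 117, 255], [16, 114, 233], [15, 108, 224], [16, 110, 220], [16, 107, 225], [15, 110, 215], [15, 111, 218], [16, 109, 227], [15, 108, 230], [16, 109, 229], [16, 110, 200], [16, 105, 80], [15, 111, 103], [16, 116, 110], [14, 108, 128], [10, 141, 49], [8, 130, 51], [6, 162, 44], [8, 107, 43], [14, 32, 104]] [np.float64(193.39207611872826), np.float64(204.26192827683923)]
```

Request:
arm_command([
  [0, 0, 0.03, 0, 0, 0, 1],
  [0, 0, 0.02, 0, 0, 0, 1],
  [0, 0, 0.01, 0, 0, 0, 1],
  [0, 0, 0, 0, 0, 0, 1],
])

```text
t: 30.9
tool_pos: [0.6268, -0.0251, 0.1981]
tcp_rot: [0.0, 0.716, 0.698, 0.0]
contact_force: [-0.2, -0.5, -5.8]
gripper_width: 0.0201
gripper_force: 60.3
```

Request:
arm_command([
  [0, 0, 0.015, 0, 0, 0, 1],
  [0, 0, 0, 0, 0, 0, 1],
  [0, 0, 0, 0, 0, 0, 1],
])

```text
t: 31.2
tool_pos: [0.6269, -0.0251, 0.1978]
tcp_rot: [0.001, 0.716, 0.698, 0.0]
contact_force: [-1.1, -0.4, -4.2]
gripper_width: 0.0204
gripper_force: 60.6
```

Request:
arm_command([
  [0, 0, 0.012, 0, 0, 0, 1],
  [0, 0, 0, 0, 0, 0, 1],
  [0, 0, 0, 0, 0, 0, 0.6],
  [0, 0, 0, 0, 0, 0, 0.5],
  [0, 0, 0, 0, 0, 0, 0.4],
  [0, 0, 0, 0, 0, 0, 0.4],
  [0, 0, -0.2, 0, 0, 0, 0.4],
  [0, 0, -0.5, 0, 0, 0, 0.4],
  [0, 0, -0.7, 0, 0, 0, 0.4],
  [0, 0, -0.7, 0, 0, 0, 0.4],
])

```text
t: 32.2
tool_pos: [0.6265, -0.0252, 0.3035]
tcp_rot: [0.001, 0.716, 0.698, 0.0]
contact_force: [1.3, 0.4, 0.2]
gripper_width: 0.051
gripper_force: 0.0
```

Request:
arm_command([
  [0.3, -0.8, -0.3, 0, 0, 0, 0],
  [0.4, -0.8, 0, 0, 0, 0, 0],
  [0.5, -0.8, 0, 0, 0, 0, 0],
  [0.5, -0.8, 0, 0, 0, 0, 0],
  [0.9, 0, 0, 0, 0, 0, 0],
  [0.9, 0, 0, 0, 0, 0, 0],
  [0.9, 0, 0, 0, 0, 0, 0],
  [0, 0, 0, 0, 0, 0, 0],
  [0, 0, 0, 0, 0, 0, 0],
])

```text
t: 33.1
tool_pos: [0.4722, 0.1998, 0.317]
tcp_rot: [0.001, 0.715, 0.699, 0.0]
contact_force: [-0.2, -0.1, -0.3]
gripper_width: 0.0855
gripper_force: 0.0
```

```bash
python3 - <<'E'
from h import *
go(500,200,300,-1.5)
im=manip.camera("scene");a=cv2.resize(im[130:240,200:330],None,fx=3,fy=4,interpolation=cv2.INTER_CUBIC)
t=manip.camera("top");b=cv2.resize(t[140:250,310:440],None,fx=3,fy=4,interpolation=cv2.INTER_CUBIC)
cv2.imwrite("pics/m12.png",np.hstack([a,b]))
for n,w in(("top",t),("scene",im)):
    c,_=cv2.findContours(masks(w)["knob"],0,1)
    print(n,[cv2.boundingRect(k) for k in c if cv2.contourArea(k)>20])
E
```

```text
t33.1 pos [472.2 199.8 317. ] ang -1.3 turn [0.01  0.003 0.021] shift [0.018 0.556 0.34 ] j7 -0.37 w 85.5 F [-0.2 -0.1 -0.3]
top [(627, 362, 10, 32), (615, 362, 9, 33), (602, 362, 10, 33), (396, 351, 111, 49), (129, 348, 31, 23), (202, 340, 23, 14), (461, 339, 22, 12), (149, 339, 56, 15), (129, 334, 41, 15), (459, 330, 8, 8), (215, 328, 10, 12), (195, 326, 22, 5), (588, 314, 52, 86), (497, 310, 47, 41), (582, 305, 58, 7), (128, 303, 39, 15), (631, 288, 9, 7), (552, 280, 5, 17), (589, 271, 29, 19), (171, 267, 9, 11), (150, 266, 29, 54), (59, 264, 44, 120), (166, 200, 11, 9), (440, 198, 13, 25), (332, 196, 18, 11), (333, 185, 37, 9), (382, 179, 38, 15), (373, 173, 11, 12), (256, 138, 20, 24), (316, 133, 86, 7), (317, 127, 85, 7), (487, 125, 20, 16), (478, 118, 10, 19), (210, 115, 24, 17), (307, 103, 32, 4), (498, 101, 28, 4), (432, 101, 32, 5), (357, 95, 4, 27), (310, 91, 36, 7), (498, 89, 33, 7), (435, 89, 34, 8), (204, 84, 28, 28), (363, 72, 60, 40)]
scene [(75, 291, 36, 4), (292, 287, 42, 8), (146, 287, 44, 9), (76, 283, 37, 3), (285, 282, 37, 4), (144, 282, 38, 4), (198, 259, 81, 41), (294, 214, 13, 16), (369, 213, 14, 14), (371, 199, 9, 8), (287, 195, 20, 10), (197, 185, 13, 15), (260, 176, 8, 6), (147, 123, 29, 17), (469, 88, 61, 52), (114, 86, 23, 46), (63, 86, 57, 39)]
```

View pics/m12.png

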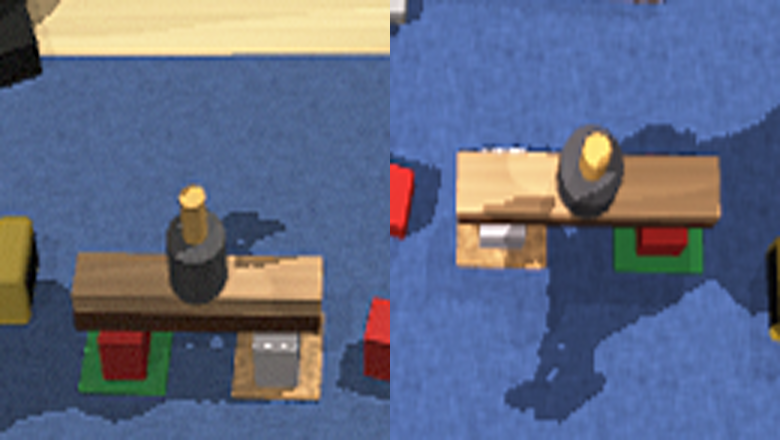

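```bash
python3 - <<'E'
from h import *
print(pix("scene",(.627,-.027,.155)),pix("top",(.625,-.029,.155)))
t=manip.camera("top");h=cv2.cvtColor(t,cv2.COLOR_BGR2HSV)
print(h[176,364:396].tolist());print(pix("top",(.625,-.029+.026,.12)),pix("top",(.625,-.029-.026,.12)),pix("top",(.651,-.029,.12)))
E
```

```text
[263.08097145 178.20828997] [379.25298723 177.98633011]
[[111, 133, 184], [111, 133, 190], [111, 133, 184], [111, 123, 172], [118, 39, 124], [175, 14, 109], [170, 14, 110], [163, 17, 108], [158, 19, 109], [137, 17, 108], [15, 118, 160], [24, 137, 255], [25, 129, 255], [25, 131, 254], [24, 131, 253], [25, 127, 253], [25, 125, 254], [25, 128, 255], [27, 125, 255], [16, 153, 185], [0, 28, 64], [5, 24, 65], [112, 92, 97], [111, 131, 105], [110, 136, 105], [111, 132, 108], [111, 133, 111], [111, 135, 108], [111, 137, 110], [111, 131, 103], [111, 139, 103], [111, 136, 109]]
[366.7034789  181.70667402] [388.23616788 181.54419765] [377.14746199 171.22227626]
```

```bash
python3 -c "
from workcell import manip
print(manip.finish_job())"
```

```text
the job is handed in; nothing more can be done
None
```

The job is handed in: metal block on cork, red block on green, then the dark strip, pale strip and weight on top, each within about 2 mm of its intended place in the camera images. It took about 33 s of the 128 s, and the judge gave no verdict.

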